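# Set the amplifier's slotted selector and stack its expansion case

### The arm

A 6-joint arm with a two-finger parallel gripper is mounted at the origin on the work surface. World frame = base frame: x ahead of the robot, y to its left, z up, the work surface at z = 0. Lengths are in mm, angles in degrees, forces in N, time in s.
With the tool pointing down it reaches from about 425 to 925 mm from the base axis. Payload 12.5 kg.
Tool frame: the origin (TCP) lies on the centre line of the jaws, within the pads' length; the fingertips stand 19 mm ahead of it and the grasp point (between the pads) is the TCP (env.tip_extent is the y of the fingertips in the tool frame, in mm); y points along the fingers, x is the direction in which the jaws open and shut, and the axes are right-handed (so a half turn about y gives the same grasp; the last joint's range is limited). The gripper opens to 85 mm and grips with 20 to 120 N. Pads are 22 mm wide; open, the fingers measure 114 mm over their backs; the gripper's body (76 mm by 85 mm) begins 54 mm behind the grasp point. The pads swing forward as they close: fully open they stand 13 mm farther back than shut.
Start: joints at [-69.649, 28.126, 89.318, -0, 62.55, -6.05], TCP at [277.94, -559.818, 212.627] pointing down, gripper open.
Joint ranges: [-177.58, 177.58], [-47.91, 125.51], [2.72, 160], [-65.01, 245.01], [3.68, 167.84], [-153.87, 153.87]. Speed limits (degrees/s): [127.2, 127.2, 159.86, 180, 180, 180].

### API

Orientations are given as a 3x3 rotation matrix whose columns are the frame's x, y, z axes.
In Python, from rig import env gives the robot as it stands.
- The arm moves only by the tool play_rows, never from a script. Its argument "steps" is a list of rows, each a list of 3 entries, a list of its own where there are three numbers: the finger opening in m, from 0 to 0.0854, then the shift along the tool's x, y, z in m, then the turn, a rotation vector about the tool's x, y, z in rad. A call has 1 to 8 rows; each row shifts and turns the pose as measured when the row begins, along the tool's axes as they then stand; what a row does not reach is not made up. A row lasts 1/12 s, in which the tool goes at most 41.7 mm and 7.16 degrees, less where a joint would pass 70% of its speed; a pose out of reach is approached as far as the arm can. A call with a gripper value outside its range is refused whole. The fingers move at their own pace and stop on an object; the grip force is fixed at half the most. Time passes only in rows, so rows that do not move let the fingers close. It gives the time, the measured TCP pose, the force and the opening at its end, in the units of the state.
- env.read_state(): the state, without advancing time (a new reading comes with each control period).
- env.get_image(name): name is "scene" or "top" or "wrist"; returns a dict with "img" (480x640x3 uint8, red, green, blue), "vfov" (degrees; the focal length in pixels is half the picture's height over the tangent of half this angle, whatever the lens; pixels are square), "cx", "cy" (the principal point, pixels), "origin" and "attitude" of the camera in the world. Camera axes: x right, y up, looking along -z (the intrinsics and any distortion apply to the point x, -y, -z); pixel columns grow to the right and rows downward; lengths in mm; the calibration is good to about 2 mm. A picture is of the moment at which its call begins. There is no depth.
- env.sign_off(): hands the job in, once; it reports no verdict.
Trained networks look in the newest picture that a camera, given by its name, has taken for a name from the list of things; names that differ only in an ending like _2 or _b are one class to them, and where a whole thing is asked for, a point or a joint stands for the part that bears it (a point fixed in the world has none). Each returns a list of dicts, best first, with "score" (0 to 1); they miss things now and then, are a little off and sometimes report something else, mostly with a low value. They report only what shows in the picture. A call takes as long as a camera call. They do not tell look-alikes from the thing itself.
- env.find_in(camera, target): "xy" ([column, row] in pixels, amid what is visible of it).
The state is a dict: "time_s": time; "joints": joint angles; "joint_velocities": joint speeds; "joint_torque": joint torques, N m; "eef_pos": TCP position; "orientation": TCP orientation; "contact_force": force on the tool from outside, world axes, zero at the start; "ft_torque": the same for the moment, N m; "gripper_width": opening from 0.0 (shut) to 1.0 (fully open).
Only numpy, scipy, OpenCV 4.12 (cv2) and the standard library are available. Lean on these libraries where they do the work, as an engineer would, in place of code of your own. Each camera call takes 0.05 s, during which the arm holds its last target. There are 200 camera calls.

### The job

Take the orange screwdriver out of its stand and with its blade turn the slotted selector on the grey amplifier's lid a quarter turn clockwise, until it stops with the red pointer dot at the green mark; never turn it with the fingers. Stand the screwdriver back in its stand, then stack the blue expansion case on the amplifier so that it locks flat over the four white lugs, setting it down gently rather than dropping it. Leave the yellow case, the jar and the cup where they are.

Things in the scene. Friction and masses are not known exactly. Their poses are not given: they have to be found in the camera images.
- amp: Fixed grey amplifier, darker lid, 100 (x) by 130 (y) by 70 mm high (lid 104 by 134); origin at the centre of its underside. Selector at the lid's centre, vertical axis. Four white round lugs on the lid at x = +-38, y = +-53 mm: 14 mm across, tapering to 9 mm, 9 mm high. A white mark on the lid lies on the selector's +y side (0 position), a green one on its +x side (goal).
- selector (a joint): Angle of the slotted selector, rad, growing clockwise seen from above; starts at 0 to 0.15. At 0 the slot lies along the amplifier's y axis, red dot (at one end of the slot) at the white mark; at 1.571 along its x axis, dot at the green mark: the goal. Hard stops at both; friction (0.04 N m) holds it where left.
- slot (a point): Centre of the selector's top face, 79 mm above the table, turning with it; its y axis lies along the slot, to the red dot. The selector is an aluminium disc 34 mm across, 9 mm high. The slot is 18 mm long with closed ends, 7 mm deep, 6 mm wide in its lower 4 mm, bevelled out to 10 mm at the top.
- driver: Loose flat screwdriver, 156 mm long, 90 g, upright in the stand at any yaw. Origin at the centre of the blade's end, z up along the handle, x along the blade's width. Blade 14 mm wide (x), 3 mm thick (y), 14 mm long; shank 8 mm thick; black collar 32 mm across, 70 to 76 mm above the blade's end; orange square handle 22 by 22 mm, faces square to x and y, 76 to 156 mm above it.
- driver_grip (a point): Point on the axis of the screwdriver's handle, 121 mm above the blade's end: a good place to grip.
- stand: Fixed grey block 66 by 66 by 80 mm high with a vertical through hole 19 mm across in the middle; origin at the centre of its underside. The screwdriver hangs in the hole by its collar. There the blade's end is 10 mm above the table.
- expansion: Loose blue lidded case, 100 (x) by 130 (y) by 60 mm high (lid 104 by 134), 0.36 to 0.59 kg; origin at the centre of its underside. Base recesses 18 by 18 by 12 mm deep at x = +-38, y = +-53 mm fit over the amplifier's lugs; a hollow clears the selector. Stacked, its underside lies on the amplifier's lid (70 mm up), x and y axes along the amplifier's, either way round.
- expansion_grip (a point): Point in the black handle rib on the blue case's lid, 83 mm above the case's underside. The rib is 20 mm thick (x), 70 mm long (y), 34 mm high (60 to 94 mm above the underside). The lid has four lugs like the amplifier's.
- spare: Loose yellow lidded case of the same shape as the blue one; not to be used or moved. Origin at the centre of its underside.
- jar: Loose small amber jar with a white cap, 54 mm across, 75 mm high; leave it. Origin at the centre of its underside.
- cup: Loose white cup, 72 mm across, 85 mm high; leave it. Origin at the centre of its underside.
Mind the look-alikes: they are no part of the job. There is more than one size of the expansion; the one meant has the size given above.

How it is judged (in metres and radians):
On the way, in this order (a step that is already met when the one before it is completed fails the run):
1. the screwdriver is out of its stand (height (world z) of driver above 0.075 m and angle between driver's own z axis and vertical below 0.3 rad), for 0.1 s.
2. the selector is turned to the green mark, with the screwdriver's blade on it (value of joint selector above 1.45 rad and contact force between driver and amp above 0.1 N), for 0.05 s.
3. the screwdriver is back in its stand, released (horizontal distance between driver and stand below 0.01 m and z of driver in the frame of stand below 0.014 m and contact force between the fingers and driver below 0.05 N), for 0.2 s.
4. the blue case is seated on the amplifier's lugs (horizontal distance between expansion and amp below 0.006 m and z of expansion in the frame of amp below 0.073 m), for 0.2 s.
At the end, for the whole second after the job is handed in: Selector within 0.12 rad of its stop at the green mark; screwdriver upright (6 degrees) in its stand, collar down (4 mm); blue case flat on the amplifier, lugs in its recesses (6 mm sideways, 3 mm in height, 0.08 rad yaw, 0.03 rad tilt); all released, at rest (all of step 4 and value of joint selector above 1.45 rad and horizontal distance between driver and stand below 0.01 m and z of driver in the frame of stand between 0.006 and 0.014 m and angle between driver's own z axis and vertical below 0.1 rad and z of expansion in the frame of amp above 0.067 m and angle between the x axis of expansion and the x axis of amp, either way round below 0.08 rad and angle between expansion's own z axis and vertical below 0.03 rad and linear speed of each of expansion, driver below 0.02 m/s); the robot touches nothing.
It fails at once if the fingers touch the selector (contact force between the fingers and selector above 0.5 N).
It fails at once if the blue case is dropped or rammed onto the amplifier (over 80 N) (contact force between expansion and amp above 80 N).
It fails at once if the yellow case is moved by over 20 mm (distance of spare from where it was at the start of the episode above 0.02 m).
It fails at once if the jar is moved by over 20 mm (distance of jar from where it was at the start of the episode above 0.02 m).
It fails at once if the cup is moved by over 20 mm (distance of cup from where it was at the start of the episode above 0.02 m).
It also fails if it takes over 72 s, if anything falls off the work surface, if the arm or the gripper's body presses on something with over 40 N, if the wrist force passes 120 N, or if a joint passes its speed limit or range.

## Working session

There is one attempt and no reset: what is moved stays moved. The work goes in short steps, Python scripts to look and compute and a tool call to move; the robot and the scene stay as the last step left them, time stands still between calls to the robot, and variables do not carry over. Pictures are saved under pics/ and viewed, about 8 in all and at most 12, crops included, and the job is handed in when it is done.

Besides the shell and the picture viewer there is one more tool, called after "Request:" as name(argument=value, ...) on one line, values as JSON. play_rows: Moves the arm, as the interface text tells. Its arguments: {"type":"object","properties":{"steps":{"type":"array"}},"required":["steps"]}

```bash
ls; mkdir -p pics; cat > h.py <<'E'
import numpy as np, cv2
from rig import env
def cam(n):
    d=env.get_image(n); d['f']=240/np.tan(np.radians(d['vfov'])/2); return d
def ray(d,uv):
    v=np.array([(uv[0]-d['cx'])/d['f'],-(uv[1]-d['cy'])/d['f'],-1.0]); return np.array(d['attitude']).reshape(3,3)@v
def at(d,uv,z):
    r=ray(d,uv);o=np.array(d['origin']); return (o+r*(z-o[2])/r[2]).round(1)
def proj(d,p):
    q=np.array(d['attitude']).reshape(3,3).T@(np.array(p,float)-np.array(d['origin'])); return np.array([d['cx']+d['f']*q[0]/-q[2],d['cy']-d['f']*q[1]/-q[2]]).round(1)
def save(d,n,crop=None,s=1):
    im=d['img'][:,:,::-1]
    if crop: im=im[crop[1]:crop[3],crop[0]:crop[2]]
    cv2.imwrite('pics/'+n,cv2.resize(im,None,fx=s,fy=s,interpolation=cv2.INTER_CUBIC))
E
python3 - <<'E'
from h import *
for n in ('top','scene'):
    d=cam(n); save(d,n+'1.png'); print({k:v for k,v in d.items() if k!='img'})
    for t in ('amp','slot','driver','driver_grip','stand','expansion','expansion_grip','spare','jar','cup'):
        print(t,[(np.round(r['xy']).tolist(),round(r['score'],2)) for r in env.find_in(n,t)][:4])
s=env.read_state();print(s)
E
```

```text
pics
{'vfov': 48.27203313260437, 'cx': 317.71265426801585, 'cy': 236.827231165783, 'origin': array([ 300.33125924, -116.39959069, 1397.88846058]), 'attitude': array([[ 0.02455324,  0.9875244 , -0.15554   ],
       [-0.9996962 ,  0.02458986, -0.00168889],
       [ 0.00215689,  0.15553421,  0.98782815]]), 'f': np.float64(535.6231587437217)}
amp [([256.0, 204.0], 0.87)]
slot [([259.0, 200.0], 0.5)]
driver [([247.0, 268.0], 0.58)]
driver_grip [([253.0, 261.0], 0.46)]
stand [([253.0, 271.0], 0.78)]
expansion [([487.0, 250.0], 0.64), ([428.0, 322.0], 0.63), ([156.0, 222.0], 0.61)]
expansion_grip [([395.0, 253.0], 0.78), ([489.0, 252.0], 0.64), ([428.0, 320.0], 0.56)]
spare [([157.0, 219.0], 0.68)]
jar [([189.0, 155.0], 0.8)]
cup [([368.0, 154.0], 0.83)]
{'vfov': 51.79736919465011, 'cx': 320.99191454419696, 'cy': 236.16290889886596, 'origin': array([1034.8862998 , -819.01989675,  757.08704321]), 'attitude': array([[ 0.79886059, -0.35425585,  0.48613223],
       [ 0.6015154 ,  0.46915083, -0.64658853],
       [ 0.00098843,  0.80895012,  0.58787646]]), 'f': np.float64(494.289372407873)}
amp [
[... 551 characters left out ...]
854e+01, -6.05258765e+00]), 'joint_velocities': array([ 0.01580191, -0.04214495, -0.02550412, -0.02363371,  0.07627875,
       -0.10965539]), 'joint_torque': array([ 1.53441422e-03, -6.18281722e+01, -2.61847901e+01, -1.50734095e-04,
        3.37448109e-04,  4.31236540e-07]), 'eef_pos': array([ 277.9563349 , -559.80628114,  212.64089969]), 'orientation': array([[ 4.44706238e-01,  5.38841691e-05,  8.95676481e-01],
       [-8.95676477e-01, -8.83290412e-05,  4.44706241e-01],
       [ 1.03076871e-04, -9.99999995e-01,  8.98230718e-06]]), 'contact_force': array([ 0.20073659, -0.64645941,  0.33215781]), 'ft_torque': array([-0.03751192, -0.05424778,  0.01824249]), 'gripper_width': 1.0017598427724443}
```

```bash
python3 -c "
import cv2,numpy as np
" ; ls pics
```

```text
scene1.png
top1.png
```

View pics/top1.png

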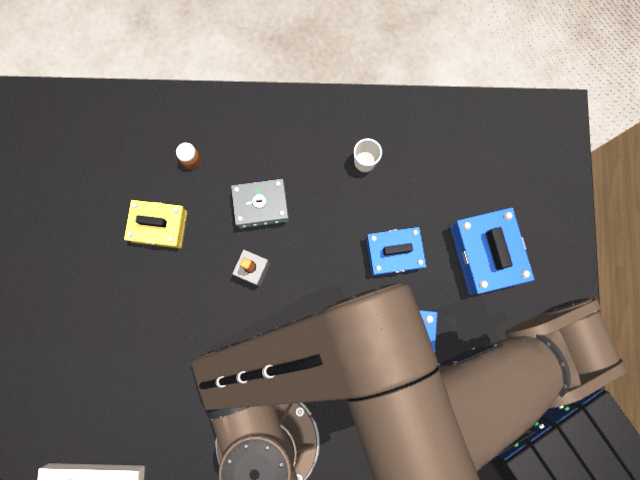

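View pics/scene1.png

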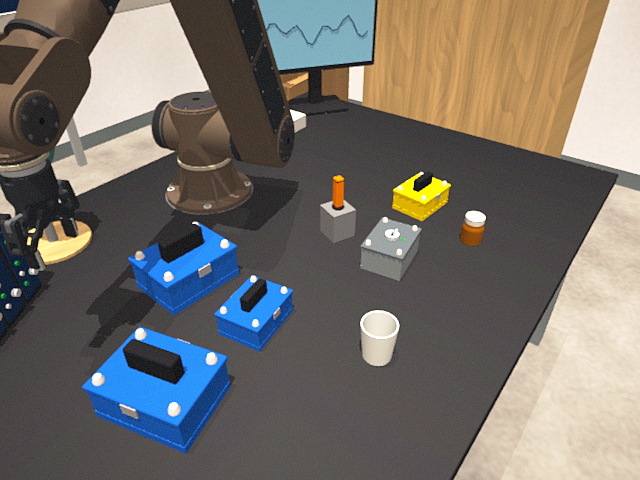

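The top view shows three blue cases: A (397,250), B (492,250) and C (428,325, mostly under the arm). A is about the yellow case's size while B is clearly larger. I'll measure A against the given 104x134 lid and check it in an enlarged crop.

```bash
python3 - <<'E'
from h import *
d=cam('top'); im=d['img']
hsv=cv2.cvtColor(im,cv2.COLOR_RGB2HSV)
for nm,lo,hi in (('blue',(100,120,60),(125,255,255)),('yel',(22,120,80),(35,255,255)),('orange',(5,150,120),(20,255,255))):
    m=cv2.inRange(hsv,lo,hi); m=cv2.morphologyEx(m,cv2.MORPH_CLOSE,np.ones((5,5)))
    cs,_=cv2.findContours(m,cv2.RETR_EXTERNAL,cv2.CHAIN_APPROX_NONE)
    for c in cs:
        if cv2.contourArea(c)<40: continue
        r=cv2.minAreaRect(c); b=np.array([at(d,p,60 if nm!='orange' else 166)[:2] for p in cv2.boxPoints(r)])
        print(nm,np.round(r[0]),'world mid',b.mean(0).round(1),'sides',np.linalg.norm(b[1]-b[0]).round(1),np.linalg.norm(b[2]-b[1]).round(1))
a=cv2.resize(im[170:300,220:300],None,fx=4.5,fy=4.5,interpolation=cv2.INTER_CUBIC)
b=cv2.resize(im[215:290,355:440],None,fx=5,fy=5,interpolation=cv2.INTER_CUBIC)
o=np.zeros((600,800,3),np.uint8);o[:a.shape[0],:a.shape[1]]=a;o[:b.shape[0],365:365+b.shape[1]]=b
cv2.imwrite('pics/crop2.png',o[:,:,::-1])
E
```

```text
blue [434. 328.] world mid [ 290.4 -406. ] sides 41.7 107.5
blue [396. 251.] world mid [ 481.  -311.3] sides 142.5 107.7
blue [491. 251.] world mid [ 486.2 -551.8] sides 175.2 199.1
yel [245. 263.] world mid [441.   66.2] sides 17.9 18.1
yel [178. 232.] world mid [516.  240.1] sides 116.1 60.8
```

View pics/crop2.png

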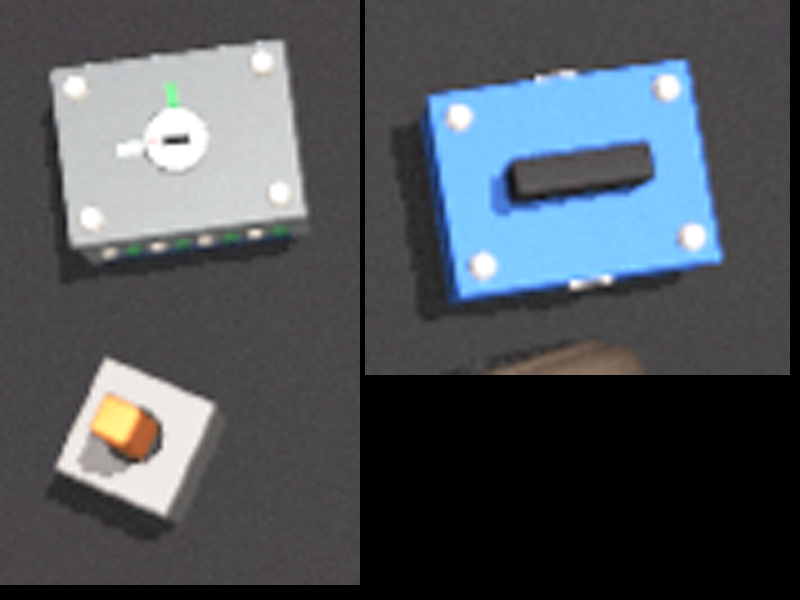

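The left crop shows the amp's lugs, the slot along image-horizontal with the red dot at the white mark, and the stand with the driver at about (117,420). The right crop shows blue case A, with its lid measuring about 104x134 mm, so it is the one meant. B (about 175x199) and C are the larger look-alikes. Next I'll compute poses.

```bash
python3 - <<'E'
from h import *
d=cam('top')
def rep(n,px,z,s,o):
    P=np.array([at(d,np.array(p)/s+np.array(o)-0.5+0.5/s,z)[:2] for p in px]); print(n,P.tolist(),'mid',P.mean(0).round(1))
    return P
def yaw(P): # lugs order: (+x+y),(+x-y),(-x-y),(-x+y)
    v=(P[0]-P[1])+(P[3]-P[2]); u=(P[0]-P[3])+(P[1]-P[2]); return np.degrees(np.arctan2(-v[0],v[1])).round(2),np.degrees(np.arctan2(u[1],u[0])).round(2),np.linalg.norm(v)/2,np.linalg.norm(u)/2
P=rep('amp',[(76,88),(262,62),(280,193),(91,219)],76,4.5,(220,170));print(yaw(P))
rep('slot',[(175,140)],79,4.5,(220,170))
P=rep('blue',[(94,118),(302,88),(328,237),(118,266)],66,5,(355,215));print(yaw(P))
P=rep('stand',[(108,358),(216,403),(170,518),(57,468)],80,4.5,(220,170));print([np.linalg.norm(P[i]-P[i-1]).round(1) for i in range(4)], np.degrees(np.arctan2(*(P[0]-P[1])[::-1])))
P=rep('dtop',[(104,394),(143,402),(132,446),(93,435)],166,4.5,(220,170));print([np.linalg.norm(P[i]-P[i-1]).round(1) for i in range(4)],np.degrees(np.arctan2(*(P[0]-P[1])[::-1])))
print(env.read_state()['time_s'])
E
```

```text
amp [[625.5, 94.5], [643.2, -9.6], [568.2, -22.4], [550.7, 82.5]] mid [596.9  36.2]
(np.float64(9.56), np.float64(9.4), np.float64(105.9717415163118), np.float64(75.91949683711027))
slot [[596.3, 37.2]] mid [596.3  37.2]
blue [[510.0, -254.3], [528.0, -359.1], [452.7, -371.8], [435.6, -266.9]] mid [ 481.6 -313. ]
(np.float64(9.5), np.float64(9.59), np.float64(106.30863088197498), np.float64(75.9114286520811))
stand [[472.3, 68.9], [448.8, 8.4], [385.1, 31.0], [410.9, 94.0]] mid [429.3  50.6]
[np.float64(66.3), np.float64(64.9), np.float64(67.6), np.float64(68.1)] 68.77234881136471
dtop [[442.4, 58.0], [438.7, 37.8], [415.9, 42.4], [421.1, 62.6]] mid [429.5  50.2]
[np.float64(21.8), np.float64(20.5), np.float64(23.3), np.float64(20.9)] 79.62028975043228
1.2
```

```bash
cat >> h.py <<'E'
import sys, json
def psi_of(R): return np.degrees(np.arctan2(R[1,0],R[0,0]))
def plan(wps,grip,step=40.,ang=6.8,start=None):
    """wps: list of (x,y,z,psi[,step]) -> rows; tool pointing down"""
    s=env.read_state(); p=np.array(s['eef_pos']) if start is None else np.array(start[:3],float); R=np.array(s['orientation'])
    a=psi_of(R) if start is None else start[3]; rows=[]
    for w in wps:
        t=np.array(w[:3],float); da=(w[3]-a); st=w[4] if len(w)>4 else step
        n=int(max(1,np.ceil(np.linalg.norm(t-p)/st),np.ceil(abs(da)/ang)))
        for i in range(n):
            d=(t-p)/n; c,q=np.cos(np.radians(a)),np.sin(np.radians(a))
            rows.append([grip,[round((c*d[0]+q*d[1])/1000,4),round(-d[2]/1000,4),round((-q*d[0]+c*d[1])/1000,4)],[0,round(-np.radians(da/n),4),0]]); a+=da/n
        p=t
    print('now',np.round(s['eef_pos'],1),round(psi_of(R),2),'tilt',np.round(np.degrees(R[:2,1]),2),'t',s['time_s'],'w',round(s['gripper_width'],3),'F',np.round(s['contact_force'],1),'j6',s['joints'][5].round(1))
    for i in range(0,len(rows),8): print(len(rows[i:i+8]),json.dumps(rows[i:i+8]))
E
python3 -c "
from h import *
plan([(480,-260,280,-63.6),(429.5,50.4,265,-10.4)],0.0854)"
```

```text
now [ 278.  -559.8  212.6] -63.6 tilt [ 0. -0.] t 1.2 w 1.002 F [-0.1  0.4 -0.5] j6 -6.1
8 [[0.0854, [-0.0179, -0.0067, 0.0314], [0, 0.0, 0]], [0.0854, [-0.0179, -0.0067, 0.0314], [0, 0.0, 0]], [0.0854, [-0.0179, -0.0067, 0.0314], [0, 0.0, 0]], [0.0854, [-0.0179, -0.0067, 0.0314], [0, 0.0, 0]], [0.0854, [-0.0179, -0.0067, 0.0314], [0, 0.0, 0]], [0.0854, [-0.0179, -0.0067, 0.0314], [0, 0.0, 0]], [0.0854, [-0.0179, -0.0067, 0.0314], [0, 0.0, 0]], [0.0854, [-0.0179, -0.0067, 0.0314], [0, 0.0, 0]]]
8 [[0.0854, [-0.0179, -0.0067, 0.0314], [0, 0.0, 0]], [0.0854, [-0.0179, -0.0067, 0.0314], [0, 0.0, 0]], [0.0854, [-0.0376, 0.0019, 0.0116], [0, -0.1161, 0]], [0.0854, [-0.036, 0.0019, 0.0159], [0, -0.1161, 0]], [0.0854, [-0.0339, 0.0019, 0.0199], [0, -0.1161, 0]], [0.0854, [-0.0313, 0.0019, 0.0237], [0, -0.1161, 0]], [0.0854, [-0.0284, 0.0019, 0.0272], [0, -0.1161, 0]], [0.0854, [-0.0251, 0.0019, 0.0303], [0, -0.1161, 0]]]
2 [[0.0854, [-0.0214, 0.0019, 0.033], [0, -0.1161, 0]], [0.0854, [-0.0174, 0.0019, 0.0352], [0, -0.1161, 0]]]
```

Request:
play_rows(steps=[[0.0854,[-0.018,-0.007,0.031],[0,0,0]],[0.0854,[-0.018,-0.007,0.031],[0,0,0]],[0.0854,[-0.018,-0.007,0.031],[0,0,0]],[0.0854,[-0.018,-0.007,0.031],[0,0,0]],[0.0854,[-0.018,-0.007,0.031],[0,0,0]],[0.0854,[-0.018,-0.007,0.031],[0,0,0]],[0.0854,[-0.018,-0.007,0.031],[0,0,0]],[0.0854,[-0.018,-0.007,0.031],[0,0,0]]])

```text
time_s: 1.87
eef_pos: [438.1, -316.1, 268.5]
orientation: [[0.436, -0.001, 0.9], [-0.9, 0.001, 0.436], [-0.002, -1.0, -0.001]]
contact_force: [0.5, -1.0, 0.9]
gripper_width: 0.999
```

Request:
play_rows(steps=[[0.0854,[-0.018,-0.007,0.031],[0,0,0]],[0.0854,[-0.018,-0.007,0.031],[0,0,0]],[0.0854,[-0.0376,0.002,0.0116],[0,-0.116,0]],[0.0854,[-0.036,0.002,0.016],[0,-0.116,0]],[0.0854,[-0.034,0.002,0.02],[0,-0.116,0]],[0.0854,[-0.031,0.002,0.024],[0,-0.116,0]],[0.0854,[-0.028,0.002,0.027],[0,-0.116,0]],[0.0854,[-0.025,0.002,0.03],[0,-0.116,0]]])

```text
time_s: 2.53
eef_pos: [444.9, -11.7, 272.7]
orientation: [[0.922, 0.005, 0.387], [-0.387, -0.001, 0.922], [0.005, -1.0, 0.001]]
contact_force: [1.3, 0.7, 0.6]
gripper_width: 0.996
```

```bash
python3 -c "
from h import *
plan([(429.5,50.4,265,-10.4)],0.0854)"
```

```text
now [444.9 -11.7 272.7] -22.79 tilt [ 0.3  -0.08] t 2.5333 w 0.996 F [1.3 0.7 0.6] j6 12.8
2 [[0.0854, [-0.0191, 0.0038, 0.0256], [0, -0.1081, 0]], [0.0854, [-0.0163, 0.0038, 0.0276], [0, -0.1081, 0]]]
```

Request:
play_rows(steps=[[0.0854,[-0.019,0.004,0.0256],[0,-0.108,0]],[0.0854,[-0.0163,0.004,0.0276],[0,-0.108,0]],[0.0854,[0,0,0],[0,0,0]]])

```text
time_s: 2.78
eef_pos: [426.2, 58.0, 264.7]
orientation: [[0.987, 0.006, 0.158], [-0.158, -0.0, 0.987], [0.006, -1.0, 0.001]]
contact_force: [-0.2, -0.7, 0.2]
gripper_width: 1.002
```

```bash
python3 - <<'E'
s=open('h.py').read()
s=s.replace("        p=t\n    print","        p=t\n    if start is None:\n        tc=R.T@np.cross(R[:,1],[0,0,-1]); rows[0][2][0]=round(tc[0],4); rows[0][2][2]=round(tc[2],4)\n    print")
open('h.py','w').write(s)
E
python3 - <<'E'
from h import *
d=cam('wrist'); save(d,'w1.png'); print(np.round(d['origin'],1),np.round(d['attitude'],2).tolist(),d['vfov'])
for t in ('driver','driver_grip'): print(t,[(np.round(r['xy']).tolist(),round(r['score'],2)) for r in env.find_in('wrist',t)][:2])
print(proj(d,(429.5,50.4,166)))
plan([(429.5,50.4,200,-10.4),(429.5,50.4,131,-10.4)],0.0854)
E
```

```text
[436.6 124.6 426.5] [[0.99, 0.15, 0.04], [-0.16, 0.95, 0.26], [0.01, -0.26, 0.97]] 64.18283324636897
driver [([314.0, 238.0], 0.74)]
driver_grip [([317.0, 241.0], 0.93)]
[314.8 256.3]
now [428.3  54.3 265.2] -9.7 tilt [ 0.45 -0.09] t 2.9333 w 1.004 F [ 0.2 -0.8 -0.6] j6 8.2
4 [[0.0854, [0.0009, 0.0326, -0.0018], [0.0003, 0.0061, 0.008]], [0.0854, [0.0009, 0.0326, -0.0018], [0, 0.0061, 0]], [0.0854, [0.0, 0.0345, 0.0], [0, -0.0, 0]], [0.0854, [0.0, 0.0345, 0.0], [0, -0.0, 0]]]
```

View pics/w1.png

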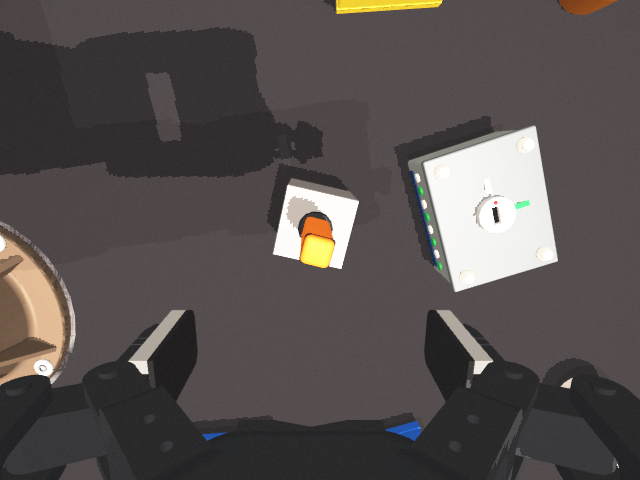

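```bash
python3 - <<'E'
from h import *
d=cam('wrist'); im=d['img']
hsv=cv2.cvtColor(im,cv2.COLOR_RGB2HSV)
m=cv2.inRange(hsv[100:330,200:420],(10,120,225),(30,255,255)); cs,_=cv2.findContours(m,cv2.RETR_EXTERNAL,cv2.CHAIN_APPROX_NONE)
c=max(cs,key=cv2.contourArea)+np.array([200,100]); r=cv2.minAreaRect(c); print(r)
b=np.array([at(d,p,166)[:2] for p in cv2.boxPoints(r)]);print(b.tolist(),b.mean(0))
print([np.degrees(np.arctan2(*(b[i]-b[i-1])[::-1])).round(1) for i in range(4)])
print('stand mid',np.mean([at(d,p,80)[:2] for p in [(290,182),(358,200),(342,268),(274,253)]],0) )
plan([(429.5,50.4,200,-12),(429.5,50.4,131,-12)],0.0854)
E
```

```text
((312.29412841796875, 245.8235321044922), (32.01470184326172, 29.589345932006836), 14.03624439239502)
[[416.5, 49.0], [425.1, 68.5], [445.5, 59.4], [437.3, 39.5]] [431.1  54.1]
[np.float64(155.5), np.float64(66.2), np.float64(-24.0), np.float64(-112.4)]
stand mid [434.95  49.7 ]
now [428.5  53.7 265.2] -9.78 tilt [ 0.45 -0.09] t 2.9833 w 1.001 F [ 0.1 -0.8  0.3] j6 8.2
4 [[0.0854, [0.0008, 0.0326, -0.0015], [0.0002, 0.0194, 0.0079]], [0.0854, [0.0008, 0.0326, -0.0015], [0, 0.0194, 0]], [0.0854, [0.0, 0.0345, 0.0], [0, -0.0, 0]], [0.0854, [0.0, 0.0345, 0.0], [0, -0.0, 0]]]
```

Request:
play_rows(steps=[[0.0854,[0.001,0.033,-0.001],[0,0.028,0.008]],[0.0854,[0.001,0.033,-0.001],[0,0.028,0]],[0.0854,[0,0.034,0],[0,0,0]],[0.0854,[0,0.034,0],[0,0,0]],[0.0854,[0,0,0],[0,0,0]]])

```text
time_s: 3.4
eef_pos: [435.6, 44.9, 129.5]
orientation: [[0.97, 0.01, 0.242], [-0.242, -0.001, 0.97], [0.01, -1.0, 0.001]]
contact_force: [-0.1, 0.2, -1.1]
gripper_width: 0.996
```

```bash
python3 - <<'E'
from h import *
plan([(430,51.,131,-13)],0.0854)
d=cam('wrist');save(d,'w2.png')
E
```

```text
now [435.6  44.9 129.5] -14.03 tilt [ 0.59 -0.06] t 3.4 w 0.996 F [-0.1  0.2 -1.1] j6 11.3
1 [[0.0854, [-0.0069, -0.0015, 0.0045], [-0.0015, -0.018, 0.0102]]]
```

View pics/w2.png

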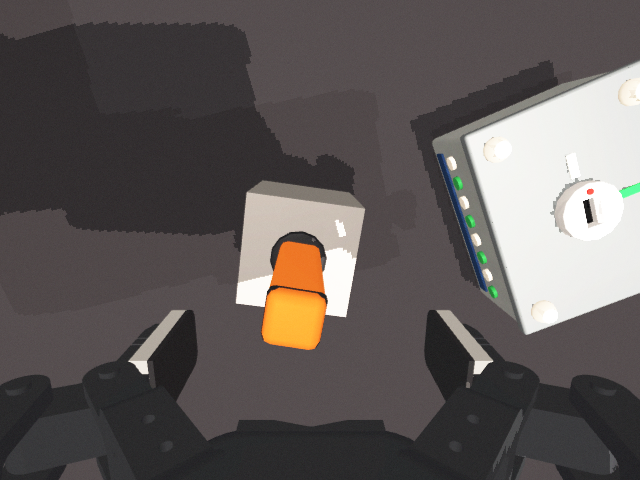

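Request:
play_rows(steps=[[0.0854,[-0.007,-0.0015,0.0045],[0,0.1,0.01]],[0.0854,[0,0,0],[0,0,0]],[0.0854,[0,0,0],[0,0,0]]])

```text
time_s: 3.7
eef_pos: [433.4, 48.7, 137.1]
orientation: [[0.939, 0.005, 0.343], [-0.343, 0.002, 0.939], [0.005, -1.0, 0.003]]
contact_force: [0.2, -0.1, -0.2]
gripper_width: 0.999
```

```bash
python3 - <<'E'
from h import *
plan([(430,51.,131,-21)],0.0854)
E
```

```text
now [433.4  48.7 137.1] -20.08 tilt [0.31 0.09] t 3.7 w 0.999 F [ 0.2 -0.1 -0.2] j6 17.6
1 [[0.0854, [-0.004, 0.0061, 0.001], [-0.0033, 0.016, 0.0045]]]
```

Request:
play_rows(steps=[[0.0854,[-0.004,0.006,0.001],[-0.003,0.016,0.005]],[0.0854,[0,0,0],[0,0,0]],[0.0,[0,0,0],[0,0,0]],[0.0,[0,0,0],[0,0,0]],[0.0,[0,0,0],[0,0,0]],[0.0,[0,0,0],[0,0,0]],[0.0,[0,0,0],[0,0,0]],[0.0,[0,0,0],[0,0,0]]])

```text
time_s: 4.37
eef_pos: [432.2, 50.2, 135.0]
orientation: [[0.935, 0.007, 0.353], [-0.353, -0.0, 0.935], [0.007, -1.0, 0.002]]
contact_force: [-1.7, 0.1, 4.3]
gripper_width: 0.238
```

```bash
python3 - <<'E'
from h import *
plan([(430,51.,131,-21)],0.0)
E
```

```text
now [432.2  50.2 135. ] -20.7 tilt [ 0.42 -0.01] t 4.3667 w 0.238 F [-1.7  0.1  4.3] j6 18.6
1 [[0.0, [-0.0023, 0.004, -0.0001], [-0.0024, 0.0053, 0.0069]]]
```

Request:
play_rows(steps=[[0,[0,-0.02,0],[-0.002,0,0.007]],[0,[0,-0.03,0],[0,0,0]],[0,[0,-0.03,0],[0,0,0]],[0,[0,-0.03,0],[0,0,0]],[0,[0,0,0],[0,0,0]],[0,[0,0,0],[0,0,0]]])

```text
time_s: 4.87
eef_pos: [431.2, 50.4, 248.6]
orientation: [[0.936, -0.005, 0.352], [-0.352, 0.001, 0.936], [-0.005, -1.0, -0.001]]
contact_force: [0.6, -0.0, -2.5]
gripper_width: 0.237
```

```bash
python3 - <<'E'
from h import *
s=env.read_state(); p=s['eef_pos']
plan([(597,36.8,245,-21)],0.0)
d=cam('scene')
u=proj(d,p-np.array([0,0,125])); print(u)
x,y=u.astype(int); a=[max(x-50,0),max(y-60,0)]
d['img'];save(d,'s2.png',(a[0],a[1],a[0]+100,a[1]+80),6); print(a)
E
```

```text
now [431.2  50.4 248.6] -20.64 tilt [-0.26  0.05] t 4.8667 w 0.237 F [ 0.6 -0.  -2.5] j6 18.5
5 [[0.0, [0.032, 0.0007, 0.0091], [0.0008, 0.0013, -0.0046]], [0.0, [0.032, 0.0007, 0.0092], [0, 0.0013, 0]], [0.0, [0.032, 0.0007, 0.0092], [0, 0.0013, 0]], [0.0, [0.032, 0.0007, 0.0093], [0, 0.0013, 0]], [0.0, [0.0319, 0.0007, 0.0093], [0, 0.0013, 0]]]
[337.1 192.2]
[np.int64(287), np.int64(132)]
```

View pics/s2.png

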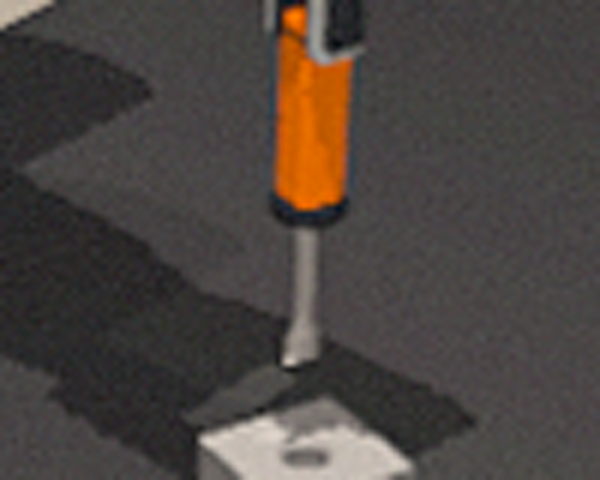

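The crop shows the blade's end at about (302,360), matching the predicted tip (300,361). The blade looks about 15 mm wide with its right end farther away, so its width lies along tool z (psi+90). Next I'll move to hover over the selector with the blade along the slot (psi≈4).

```bash
python3 - <<'E'
from h import *
plan([(597,36.8,222,4)],0.0)
E
```

```text
now [431.4  50.4 248.6] -20.64 tilt [-0.25  0.05] t 4.9167 w 0.232 F [-0.3  0.8 -0.2] j6 18.5
5 [[0.0, [0.032, 0.0053, 0.0091], [0.0007, -0.086, -0.0044]], [0.0, [0.0326, 0.0053, 0.0064], [0, -0.086, 0]], [0.0, [0.033, 0.0053, 0.0035], [0, -0.086, 0]], [0.0, [0.0332, 0.0053, 0.0007], [0, -0.086, 0]], [0.0, [0.0332, 0.0053, -0.0022], [0, -0.086, 0]]]
```

Request:
play_rows(steps=[[0,[0.032,0,0.009],[0,-0.086,-0.004]],[0,[0.033,0,0.0064],[0,-0.086,0]],[0,[0.033,0.005,0.0035],[0,-0.086,0]],[0,[0.033,0.01,0.0007],[0,-0.086,0]],[0,[0.033,0.01,-0.002],[0,-0.086,0]],[0,[0,0,0],[0,0,0]],[0,[0,0,0],[0,0,0]]])

```text
time_s: 5.5
eef_pos: [600.4, 37.1, 211.3]
orientation: [[0.996, -0.013, -0.091], [0.091, 0.0, 0.996], [-0.013, -1.0, 0.001]]
contact_force: [0.1, 0.7, -0.6]
gripper_width: 0.24
```

```bash
python3 - <<'E'
from h import *
p=env.read_state()['eef_pos']
plan([(597,36.8,217,4)],0.0)
d=cam('scene'); R=np.array(env.read_state()['orientation'])
print('tip',proj(d,p+125*R[:,1]),'slot pred',proj(d,(597,36.8,79)),'dx10',proj(d,(607,36.8,79)),'dy10',proj(d,(597,46.8,79)))
u=proj(d,(597,36.8,79)).astype(int); a=u-[50,45]; print('crop',a)
A=cv2.resize(d['img'][a[1]:a[1]+75,a[0]:a[0]+100],None,fx=8,fy=8,interpolation=cv2.INTER_CUBIC); cv2.imwrite('pics/s3.png',A[:,:,::-1])
E
```

```text
now [600.4  37.1 211.3] 5.25 tilt [-0.75  0.01] t 5.5 w 0.24 F [ 0.1  0.7 -0.6] j6 -8.0
1 [[0.0, [-0.0034, -0.0057, -0.0], [-0.0014, 0.0218, -0.013]]]
tip [391.7 230.4] slot pred [390.7 232.7] dx10 [394.4 234.2] dy10 [392.9 230.8]
crop [340 187]
```

View pics/s3.png

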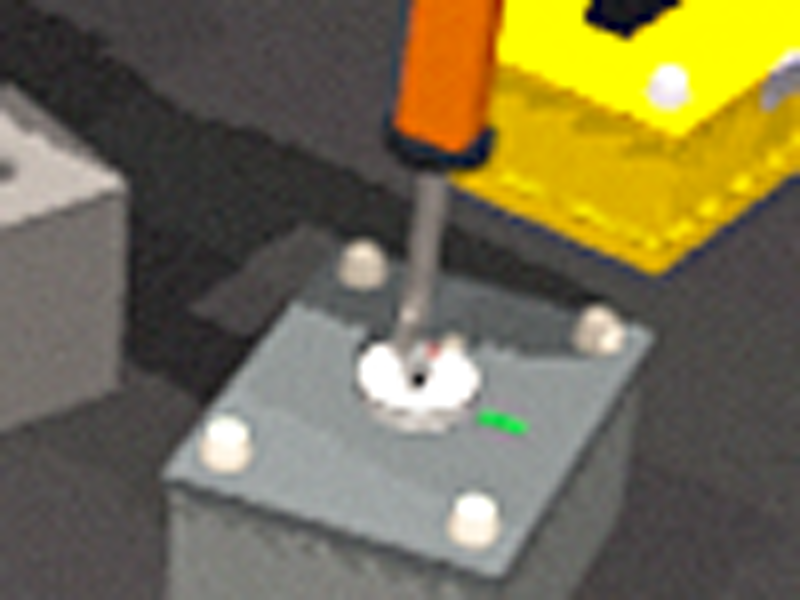

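```bash
python3 - <<'E'
from h import *
s=env.read_state();p=s['eef_pos'];R=np.array(s['orientation'])
d=cam('scene'); 
for h in (0,14,40,73,100):
    q=p+(125-h)*R[:,1]; print(h,((proj(d,q)-[340,187]+.5)*8).round(), ((proj(d,q+[0,10,0])-[340,187]+.5)*8).round())
print('slot',((proj(d,(597,36.8,79))-[340,187]+.5)*8).round(),'lugs', [((proj(d,(596.9+38*a*np.cos(.166)-53*b*np.sin(.166),36.4+38*a*np.sin(.166)+53*b*np.cos(.166),79))-[340,187]+.5)*8).round().tolist() for a in (1,-1) for b in (1,-1)])
E
```

```text
0 [416. 351.] [434. 335.]
14 [421. 312.] [438. 297.]
40 [430. 238.] [447. 223.]
73 [442. 142.] [459. 126.]
100 [451.  60.] [469.  45.]
slot [410. 370.] lugs [[591.0, 314.0], [468.0, 504.0], [354.0, 248.0], [218.0, 430.0]]
```

Request:
play_rows(steps=[[0,[0.002,0,0],[-0.001,0.022,-0.013]],[0,[0,0,0],[0,0,0]],[0,[0,0,0],[0,0,0]]])

```text
time_s: 5.85
eef_pos: [599.6, 37.8, 212.5]
orientation: [[0.998, 0.001, -0.065], [0.065, 0.0, 0.998], [0.001, -1.0, 0.0]]
contact_force: [-0.5, -0.1, -0.7]
gripper_width: 0.235
```

```bash
python3 - <<'E'
from h import *
s=env.read_state();p=s['eef_pos'];R=np.array(s['orientation'])
plan([(602,36.8,211,4)],0.0)
d=cam('scene')
for h in (0,5,10,20,30,40,50,60,73,85,95):
    q=p+(125-h)*R[:,1]; u=proj(d,q); r=int(round(u[1])); c=int(u[0])
    row=d['img'][r,c-9:c+10].astype(int)
    print(h,u,c-9,row.sum(1).tolist() if h<73 else (row[:,0]-row[:,2]).tolist())
print('slot',proj(d,(597,36.8,79)),proj(d,(599,36.8,79)))
u=proj(d,(597,36.8,79)).astype(int); a=u-[25,30]; print('crop',a)
A=cv2.resize(d['img'][a[1]:a[1]+45,a[0]:a[0]+50],None,fx=13,fy=13,interpolation=cv2.INTER_CUBIC); cv2.imwrite('pics/s4.png',A[:,:,::-1])
E
```

```text
now [599.6  37.8 212.5] 3.72 tilt [0.08 0.01] t 5.85 w 0.235 F [-0.5 -0.1 -0.7] j6 -6.4
1 [[0.0, [0.0023, 0.0015, -0.0011], [-0.0002, -0.0049, 0.0014]]]
0 [392.3 230. ] 383 [457, 381, 273, 552, 733, 643, 522, 480, 479, 571, 494, 396, 686, 744, 551, 366, 405, 473, 395]
5 [392.5 228.3] 383 [465, 485, 455, 351, 263, 256, 275, 406, 426, 327, 291, 258, 297, 343, 316, 284, 260, 262, 269]
10 [392.6 226.5] 383 [252, 268, 274, 258, 288, 294, 268, 640, 677, 430, 374, 267, 267, 279, 265, 271, 285, 273, 292]
20 [393. 223.] 384 [278, 292, 264, 257, 269, 280, 283, 367, 445, 417, 348, 310, 325, 324, 311, 285, 310, 308, 243]
30 [393.4 219.4] 384 [580, 608, 618, 497, 281, 177, 175, 266, 363, 382, 288, 167, 123, 148, 140, 149, 142, 132, 128]
40 [393.7 215.8] 384 [152, 172, 139, 115, 146, 144, 125, 218, 320, 385, 378, 277, 123, 151, 139, 167, 209, 212, 229]
50 [394.1 212.1] 385 [151, 158, 140, 139, 142, 145, 110, 275, 360, 370, 318, 223, 202, 213, 199, 217, 310, 382, 384]
60 [394.5 208.5] 385 [193, 236, 230, 210, 217, 229, 235, 263, 264, 244, 253, 297, 314, 318, 360, 387, 369, 407, 447]
73 [395.  203.6] 386 [9, 4, 6, 0, -18, -19, -11, 53, 135, 199, 226, 224, 145, 12, -24, -7, 177, 233, 219]
85 [395.5 199.1] 386 [3, 0, -9, 43, 196, 234, 225, 224, 226, 223, 226, 231, 223, 201, 193, 200, 224, 227, 226]
95 [395.9 195.3] 386 [2, 4, -2, -23, 116, 232, 229, 228, 225, 223, 228, 227, 228, 216, 186, 180, 195, 215, 221]
slot [390.7 232.7] [391.5 233. ]
crop [365 202]
```

View pics/s4.png

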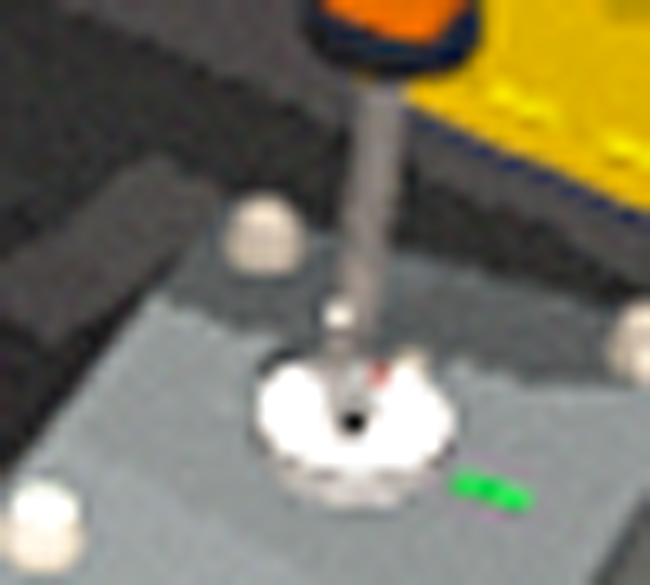

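The crop shows the disc's top centre at about (391.9,233.2) full-frame, and the shank nearly vertical with its tip about 1 mm from the slot centre. I'll lower it gently and watch the force.

Request:
play_rows(steps=[[0,[0.0005,0.004,0],[0,0,0]],[0,[0,0.004,0],[0,0,0]],[0,[0,0.003,0],[0,0,0]],[0,[0,0,0],[0,0,0]]])

```text
time_s: 6.23
eef_pos: [599.7, 38.0, 202.2]
orientation: [[0.998, 0.004, -0.065], [0.065, 0.0, 0.998], [0.004, -1.0, -0.0]]
contact_force: [0.7, -0.3, -0.9]
gripper_width: 0.236
```

```bash
python3 - <<'E'
from h import *
plan([(600,37.5,200,4)],0.0,step=3)
E
```

```text
now [599.7  38.  202.2] 3.73 tilt [0.24 0.01] t 6.2333 w 0.236 F [ 0.7 -0.3 -0.9] j6 -6.4
1 [[0.0, [0.0003, 0.0022, -0.0005], [0.0002, -0.0048, 0.0042]]]
```

Request:
play_rows(steps=[[0,[0,0.002,-0.0005],[0,0,0.004]],[0,[0,0.002,0],[0,0,0]],[0,[0,0,0],[0,0,0]]])

```text
time_s: 6.48
eef_pos: [600.5, 37.5, 198.2]
orientation: [[0.998, 0.002, -0.065], [0.065, -0.0, 0.998], [0.002, -1.0, -0.0]]
contact_force: [0.7, -0.5, -1.8]
gripper_width: 0.24
```

Request:
play_rows(steps=[[0,[0,0.0015,0],[0,0,0.002]],[0,[0,0,0],[0,0,0]]])

```text
time_s: 6.65
eef_pos: [600.9, 37.4, 196.8]
orientation: [[0.998, 0.001, -0.065], [0.065, -0.0, 0.998], [0.001, -1.0, -0.0]]
contact_force: [2.1, 0.6, -1.5]
gripper_width: 0.236
```

Request:
play_rows(steps=[[0,[0,0,0],[0,0.1,0]],[0,[0,0,0],[0,0.1,0]],[0,[0,0,0],[0,0.1,0]],[0,[0,0,0],[0,0.1,0]],[0,[0,0,0],[0,0.1,0]],[0,[0,0,0],[0,0,0]]])

```text
time_s: 7.15
eef_pos: [601.5, 36.6, 196.8]
orientation: [[0.897, 0.002, 0.441], [-0.441, -0.002, 0.897], [0.002, -1.0, -0.001]]
contact_force: [0.2, -1.6, -0.4]
gripper_width: 0.236
```

```bash
python3 - <<'E'
from h import *
plan([(600.3,37.5,197,-70)],0.0)
E
```

```text
now [601.5  36.6 196.8] -26.18 tilt [ 0.1  -0.12] t 7.15 w 0.236 F [ 0.2 -1.6 -0.4] j6 23.5
7 [[0.0, [-0.0002, -0.0, 0.0], [0.0011, 0.1092, 0.0025]], [0.0, [-0.0002, -0.0, 0.0], [0, 0.1092, 0]], [0.0, [-0.0002, -0.0, -0.0], [0, 0.1092, 0]], [0.0, [-0.0002, -0.0, -0.0], [0, 0.1092, 0]], [0.0, [-0.0002, -0.0, -0.0001], [0, 0.1092, 0]], [0.0, [-0.0002, -0.0, -0.0001], [0, 0.1092, 0]], [0.0, [-0.0002, -0.0, -0.0001], [0, 0.1092, 0]]]
```

Request:
play_rows(steps=[[0,[-0.0007,0,0],[0.001,0.11,0.002]],[0,[-0.0004,0,0],[0,0.11,0]],[0,[-0.0003,0,0],[0,0.11,0]],[0,[-0.0003,0,0],[0,0.11,0]],[0,[-0.0002,0,0],[0,0.11,0]],[0,[-0.0002,0,0],[0,0.11,0]],[0,[-0.0002,0,0],[0,0.11,0]],[0,[0,0,0],[0,0,0]]])

```text
time_s: 7.82
eef_pos: [600.2, 35.3, 196.7]
orientation: [[0.331, 0.001, 0.944], [-0.944, -0.006, 0.331], [0.006, -1.0, -0.001]]
contact_force: [-0.7, -1.7, 1.4]
gripper_width: 0.238
```

```bash
python3 - <<'E'
from h import *
plan([(600.3,37.5,197,-94)],0.0)
E
```

```text
now [600.2  35.3 196.7] -70.66 tilt [ 0.06 -0.33] t 7.8167 w 0.238 F [-0.7 -1.7  1.4] j6 68.1
4 [[0.0, [-0.0005, -0.0001, 0.0002], [0.0009, 0.1018, 0.0058]], [0.0, [-0.0005, -0.0001, 0.0002], [0, 0.1018, 0]], [0.0, [-0.0005, -0.0001, 0.0001], [0, 0.1018, 0]], [0.0, [-0.0006, -0.0001, 0.0], [0, 0.1018, 0]]]
```

Request:
play_rows(steps=[[0,[-0.0008,0,0],[0.001,0.1,0.006]],[0,[-0.0007,0,0],[0,0.1,0]],[0,[-0.0007,0,0],[0,0.1,0]],[0,[-0.0006,0,0],[0,0.1,0]],[0,[0,0,0],[0,0.04,0]],[0,[0,0,0],[0,0,0]]])

```text
time_s: 8.32
eef_pos: [599.1, 34.9, 196.7]
orientation: [[-0.083, -0.001, 0.997], [-0.997, -0.006, -0.083], [0.006, -1.0, -0.001]]
contact_force: [-0.5, -1.6, 0.4]
gripper_width: 0.235
```

```bash
python3 - <<'E'
from h import *
plan([(600.3,37.5,197,-97)],0.0); print(env.read_state()['ft_torque'])
E
```

```text
now [599.1  34.9 196.7] -94.74 tilt [-0.09 -0.33] t 8.3167 w 0.235 F [-0.5 -1.6  0.4] j6 92.1
1 [[0.0, [-0.0027, -0.0003, 0.001], [0.001, 0.0395, 0.0059]]]
[-0.61804031  0.1372881   0.0045939 ]
```

Request:
play_rows(steps=[[0,[-0.002,0,0],[0.001,0.06,0.004]],[0,[0,0,0],[0,0.02,0]],[0,[0,0,0],[0,0,0]]])

```text
time_s: 8.57
eef_pos: [599.0, 36.0, 196.9]
orientation: [[-0.148, -0.001, 0.989], [-0.989, -0.004, -0.148], [0.004, -1.0, -0.0]]
contact_force: [0.3, -1.7, 0.3]
gripper_width: 0.237
```

```bash
python3 - <<'E'
from h import *
plan([(600.3,37.5,197,-97)],0.0); print(env.read_state()['ft_torque'])
d=cam('scene');a=[365,202]
A=cv2.resize(d['img'][a[1]:a[1]+45,a[0]:a[0]+50],None,fx=13,fy=13,interpolation=cv2.INTER_CUBIC)
d=cam('top');u=proj(d,(599,37,79)).astype(int)
B=cv2.resize(d['img'][u[1]-20:u[1]+20,u[0]-9:u[0]+1],None,fx=13,fy=13,interpolation=cv2.INTER_CUBIC)
o=np.zeros((600,800,3),np.uint8);o[:585,:650]=A;o[:520,660:790]=B
cv2.imwrite('pics/s5.png',o[:,:,::-1])
E
```

```text
now [599.   36.  196.9] -98.48 tilt [-0.04 -0.2 ] t 8.5667 w 0.237 F [ 0.3 -1.7  0.3] j6 95.8
1 [[0.0, [-0.0017, -0.0001, 0.0011], [0.0002, -0.0259, 0.0036]]]
[-0.68980265 -0.00891154  0.08436865]
```

View pics/s5.png

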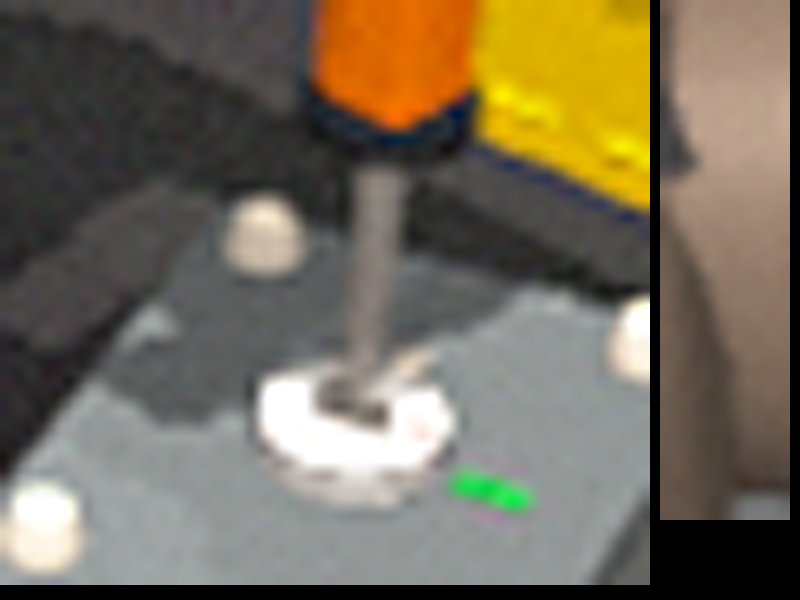

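Request:
play_rows(steps=[[0,[0,0,0],[0,0.06,0]],[0,[0,0,0],[0,0.03,0]],[0,[0,0,0],[0,0,0]]])

```text
time_s: 8.92
eef_pos: [598.9, 36.0, 196.8]
orientation: [[-0.231, -0.001, 0.973], [-0.973, -0.004, -0.231], [0.004, -1.0, -0.0]]
contact_force: [-0.9, -1.8, 2.4]
gripper_width: 0.237
```

```bash
python3 - <<'E'
from h import *
print(env.read_state()['ft_torque'])
plan([(599,36.7,197,-90),(599,36.7,250,-90,20)],0.0)
d=cam('scene');im=d['img'][220:245,380:412].astype(int)
m=(im[:,:,0]-im[:,:,1]>18)&(im[:,:,0]-im[:,:,2]>10)&(im.sum(2)>420); ys,xs=np.nonzero(m);print(np.c_[xs+380,ys+220,(im[:,:,0]-im[:,:,1])[m]].tolist()[:30])
E
```

```text
[-0.71174572  0.07239624  0.16871469]
now [598.9  36.  196.8] -103.34 tilt [-0.06 -0.21] t 8.9167 w 0.237 F [-0.9 -1.8  2.4] j6 100.7
5 [[0.0, [-0.0003, -0.0001, -0.0], [0.0002, -0.1164, 0.0039]], [0.0, [-0.0003, -0.0001, 0.0], [0, -0.1164, 0]], [0.0, [0.0, -0.0177, 0.0], [0, -0.0, 0]], [0.0, [0.0, -0.0177, 0.0], [0, -0.0, 0]], [0.0, [0.0, -0.0177, 0.0], [0, -0.0, 0]]]
[[397, 235, 36]]
```

Request:
play_rows(steps=[[0,[0,0,0],[0,-0.08,0.004]],[0,[0,0,0],[0,-0.08,0]],[0,[0,0,0],[0,0,0]],[0,[0,-0.01,0],[0,0,0]],[0,[0,-0.02,0],[0,0,0]],[0,[0,-0.03,0],[0,0,0]],[0,[0,0,0],[0,0,0]]])

```text
time_s: 9.55
eef_pos: [598.3, 37.2, 259.0]
orientation: [[-0.063, -0.005, 0.998], [-0.998, 0.003, -0.063], [-0.003, -1.0, -0.005]]
contact_force: [0.3, 0.4, -0.1]
gripper_width: 0.239
```

```bash
python3 - <<'E'
from h import *
plan([(432.2,50.2,248,-20.7)],0.0)
d=cam('scene');im=d['img'][220:245,378:412].astype(int)
g=(im[:,:,0]-im[:,:,1]); ys,xs=np.nonzero(g>14);print(np.c_[xs+378,ys+220,g[ys,xs]].tolist()[:30])
a=[365,202]
A=cv2.resize(d['img'][a[1]:a[1]+45,a[0]:a[0]+50],None,fx=13,fy=13,interpolation=cv2.INTER_CUBIC);cv2.imwrite('pics/s6.png',A[:,:,::-1])
E
```

```text
now [598.3  37.2 259. ] -93.59 tilt [-0.26  0.2 ] t 9.55 w 0.239 F [ 0.3  0.4 -0.1] j6 90.7
8 [[0.0, [-0.0002, 0.001, -0.0151], [0.0047, -0.1157, -0.0032]], [0.0, [-0.002, 0.001, -0.015], [0, -0.1157, 0]], [0.0, [-0.0037, 0.001, -0.0147], [0, -0.1157, 0]], [0.0, [-0.0054, 0.001, -0.0142], [0, -0.1157, 0]], [0.0, [-0.007, 0.001, -0.0134], [0, -0.1157, 0]], [0.0, [-0.0085, 0.001, -0.0126], [0, -0.1157, 0]], [0.0, [-0.0099, 0.001, -0.0115], [0, -0.1157, 0]], [0.0, [-0.0111, 0.001, -0.0103], [0, -0.1157, 0]]]
3 [[0.0, [-0.0122, 0.001, -0.0089], [0, -0.1157, 0]], [0.0, [-0.0132, 0.001, -0.0075], [0, -0.1157, 0]], [0.0, [-0.014, 0.001, -0.0059], [0, -0.1157, 0]]]
[[383, 220, 16], [384, 220, 15], [386, 220, 16], [383, 221, 15], [384, 221, 15], [385, 221, 16], [386, 221, 15], [396, 229, 17], [397, 229, 15], [397, 235, 25]]
```

View pics/s6.png

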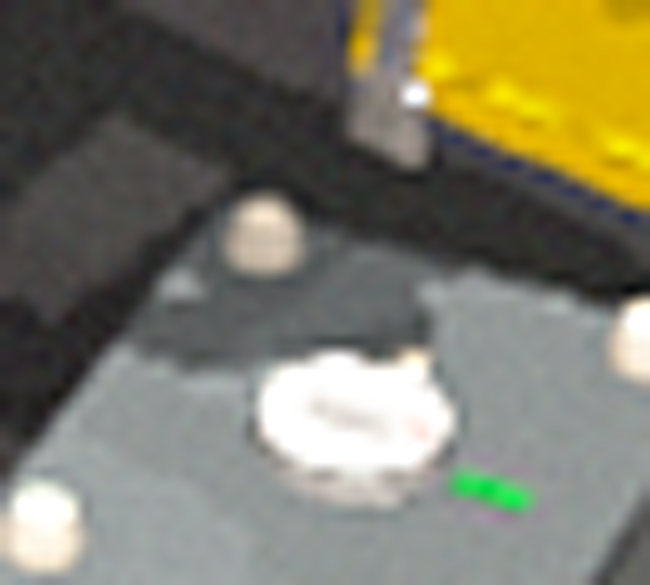

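The crop shows the slot and red dot turned toward the green mark, with the blade clear. The stop is confirmed by torque rising to 0.17 N m. I'll return the driver to the pose where it was gripped.

Request:
play_rows(steps=[[0,[0,0,-0.015],[0.005,-0.116,-0.003]],[0,[-0.002,0,-0.015],[0,-0.116,0]],[0,[-0.004,0,-0.015],[0,-0.116,0]],[0,[-0.0055,0,-0.014],[0,-0.116,0]],[0,[-0.007,0,-0.0135],[0,-0.116,0]],[0,[-0.0085,0,-0.0125],[0,-0.116,0]],[0,[-0.01,0,-0.0115],[0,-0.116,0]],[0,[-0.011,0,-0.0105],[0,-0.116,0]]])

```text
time_s: 10.27
eef_pos: [470.5, 48.6, 253.8]
orientation: [[0.78, -0.008, 0.626], [-0.626, 0.006, 0.78], [-0.01, -1.0, 0.0]]
contact_force: [0.1, 0.1, -0.8]
gripper_width: 0.24
```

Request:
play_rows(steps=[[0,[-0.012,0,-0.009],[0,-0.116,0]],[0,[-0.013,0,-0.0075],[0,-0.116,0]],[0,[-0.014,0,-0.006],[0,-0.116,0]],[0,[0,0,0],[0,0,0]],[0,[0,0,0],[0,0,0]]])

```text
time_s: 10.68
eef_pos: [419.0, 51.8, 253.0]
orientation: [[0.952, -0.012, 0.307], [-0.307, 0.009, 0.952], [-0.014, -1.0, 0.005]]
contact_force: [-0.5, 0.2, -0.5]
gripper_width: 0.234
```

```bash
python3 - <<'E'
from h import *
plan([(432.2,50.2,225,-20.7)],0.0)
E
```

```text
now [419.   51.8 253. ] -17.86 tilt [-0.69  0.54] t 10.6833 w 0.234 F [-0.5  0.2 -0.5] j6 15.3
1 [[0.0, [0.0131, 0.028, 0.0025], [-0.0054, 0.0497, -0.0143]]]
```

Next I'll correct position and tilt, staying above the stand.

Request:
play_rows(steps=[[0,[0.013,0.012,0.0025],[-0.0054,0.05,-0.0143]],[0,[0,0.01,0],[0,0,0]],[0,[0,0,0],[0,0,0]],[0,[0,0,0],[0,0,0]]])

```text
time_s: 11.02
eef_pos: [434.7, 50.7, 230.3]
orientation: [[0.929, 0.002, 0.369], [-0.369, 0.0, 0.929], [0.001, -1.0, 0.001]]
contact_force: [0.8, 0.8, -0.2]
gripper_width: 0.234
```

```bash
python3 - <<'E'
from h import *
s=env.read_state();p=s['eef_pos'];R=np.array(s['orientation'])
plan([(432.2,50.2,200,-20.7)],0.0)
d=cam('scene')
for h in (2,20,40,60):
    q=p+(125-h)*R[:,1]; u=proj(d,q); r=int(round(u[1])); c=int(round(u[0]))
    print(h,u,c-8,d['img'][r,c-8:c+9].astype(int).sum(1).tolist())
E
```

```text
now [434.7  50.7 230.3] -21.66 tilt [0.09 0.02] t 11.0167 w 0.234 F [ 0.8  0.8 -0.2] j6 19.6
1 [[0.0, [-0.0021, 0.0303, -0.0014], [-0.001, -0.0168, 0.0013]]]
2 [338.3 198.2] 330 [222, 226, 205, 194, 154, 183, 360, 432, 394, 386, 419, 325, 202, 149, 120, 141, 154]
20 [338.4 192. ] 330 [138, 161, 139, 135, 146, 145, 124, 305, 430, 453, 293, 125, 126, 152, 143, 158, 135]
40 [338.6 184.9] 331 [136, 134, 134, 169, 179, 190, 305, 368, 378, 296, 188, 224, 218, 214, 205, 213, 220]
60 [338.8 177.8] 331 [224, 220, 222, 214, 219, 210, 276, 371, 411, 356, 241, 220, 225, 232, 226, 215, 223]
```

Request:
play_rows(steps=[[0,[-0.0021,0.008,-0.0014],[-0.001,-0.016,0.001]],[0,[0,0.006,0],[0,0,0]],[0,[0,0,0],[0,0,0]],[0,[0,0,0],[0,0,0]]])

```text
time_s: 11.4
eef_pos: [432.4, 50.2, 215.7]
orientation: [[0.935, 0.001, 0.354], [-0.354, 0.0, 0.935], [0.001, -1.0, 0.0]]
contact_force: [-0.0, 0.5, -0.6]
gripper_width: 0.233
```

```bash
python3 - <<'E'
from h import *
plan([(432.2,50.2,190,-20.7)],0.0,step=10)
E
```

```text
now [432.4  50.2 215.7] -20.76 tilt [0.04 0.01] t 11.4 w 0.233 F [-0.   0.5 -0.6] j6 18.7
3 [[0.0, [-0.0001, 0.0086, -0.0], [-0.0004, -0.0003, 0.0006]], [0.0, [-0.0001, 0.0086, -0.0], [0, -0.0003, 0]], [0.0, [-0.0001, 0.0086, -0.0], [0, -0.0003, 0]]]
```

Request:
play_rows(steps=[[0,[0,0.008,0],[0,0,0]],[0,[0,0.008,0],[0,0,0]],[0,[0,0.008,0],[0,0,0]],[0,[0,0,0],[0,0,0]]])

```text
time_s: 11.73
eef_pos: [432.5, 50.2, 189.7]
orientation: [[0.935, 0.002, 0.355], [-0.355, 0.0, 0.935], [0.002, -1.0, 0.001]]
contact_force: [-0.0, 0.0, -1.2]
gripper_width: 0.235
```

```bash
python3 - <<'E'
from h import *
plan([(432.2,50.2,140,-20.7)],0.0,step=10)
E
```

```text
now [432.5  50.2 189.7] -20.78 tilt [0.11 0.01] t 11.7333 w 0.235 F [-0.   0.  -1.2] j6 18.7
5 [[0.0, [-0.0001, 0.0099, -0.0], [-0.0008, -0.0003, 0.0017]], [0.0, [-0.0001, 0.0099, -0.0], [0, -0.0003, 0]], [0.0, [-0.0001, 0.0099, -0.0], [0, -0.0003, 0]], [0.0, [-0.0001, 0.0099, -0.0], [0, -0.0003, 0]], [0.0, [-0.0001, 0.0099, -0.0], [0, -0.0003, 0]]]
```

The blade is 15 mm into the hole with no contact force, so I'll keep lowering.

Request:
play_rows(steps=[[0,[0,0.01,0],[-0.001,0,0.002]],[0,[0,0.01,0],[0,0,0]],[0,[0,0.01,0],[0,0,0]],[0,[0,0.01,0],[0,0,0]],[0,[0,0.008,0],[0,0,0]],[0,[0,0,0],[0,0,0]]])

```text
time_s: 12.23
eef_pos: [432.6, 50.2, 138.4]
orientation: [[0.935, -0.001, 0.355], [-0.355, -0.0, 0.935], [-0.001, -1.0, -0.0]]
contact_force: [0.2, -0.5, -1.2]
gripper_width: 0.237
```

```bash
python3 - <<'E'
from h import *
plan([(432.2,50.2,136,-20.7)],0.0,step=10)
E
```

```text
now [432.6  50.2 138.4] -20.8 tilt [-0.06 -0.  ] t 12.2333 w 0.237 F [ 0.2 -0.5 -1.2] j6 18.7
1 [[0.0, [-0.0004, 0.0024, -0.0001], [0.0005, -0.0017, -0.001]]]
```

Request:
play_rows(steps=[[0,[-0.0004,0.0025,0],[0,0,0]],[0,[0,0.001,0],[0,0,0]],[0,[0,0,0],[0,0,0]]])

```text
time_s: 12.48
eef_pos: [432.5, 50.3, 135.3]
orientation: [[0.935, -0.001, 0.355], [-0.355, -0.0, 0.935], [-0.001, -1.0, -0.0]]
contact_force: [0.2, -0.3, -1.4]
gripper_width: 0.239
```

Request:
play_rows(steps=[[0.03,[0,0,0],[0,0,0]],[0.03,[0,0,0],[0,0,0]],[0.06,[0,0,0],[0,0,0]],[0.0854,[0,0,0],[0,0,0]],[0.0854,[0,0,0],[0,0,0]],[0.0854,[0,0,0],[0,0,0]]])

```text
time_s: 12.98
eef_pos: [433.4, 50.4, 136.7]
orientation: [[0.935, 0.002, 0.355], [-0.355, -0.0, 0.935], [0.002, -1.0, 0.001]]
contact_force: [-0.4, -0.0, 0.8]
gripper_width: 0.898
```

```bash
python3 - <<'E'
from h import *
plan([(432.2,50.2,260,-20.7)],0.0854,step=30)
d=cam('scene')
for z in (86,110):
    u=proj(d,(432.4,50.2,z)); r=int(round(u[1])); c=int(round(u[0])); row=d['img'][r,c-10:c+11].astype(int); print(z,u,c-10,(row[:,0]-row[:,2]).tolist())
c=int(u[0])
col=d['img'][190:225,c].astype(int);print((col[:,0]-col[:,2]).tolist()); print([proj(d,(432.4,50.2,z))[1] for z in (80,83,86)])
E
```

```text
now [433.4  50.4 136.7] -20.79 tilt [ 0.13 -0.01] t 12.9833 w 0.898 F [-0.4 -0.   0.8] j6 18.7
5 [[0.0854, [-0.0002, -0.0247, -0.0001], [-0.0006, -0.0003, 0.0022]], [0.0854, [-0.0002, -0.0247, -0.0001], [0, -0.0003, 0]], [0.0854, [-0.0002, -0.0247, -0.0001], [0, -0.0003, 0]], [0.0854, [-0.0002, -0.0247, -0.0001], [0, -0.0003, 0]], [0.0854, [-0.0002, -0.0247, -0.0001], [0, -0.0003, 0]]]
86 [337.2 205.2] 327 [21, 19, 19, 20, 5, 9, 128, 202, 211, 234, 235, 230, 233, 237, 228, 168, 42, -4, 10, 14, 11]
110 [337.4 197. ] 327 [-2, 0, 3, -2, -17, 102, 204, 211, 209, 227, 232, 228, 228, 215, 204, 203, 123, -21, 3, 6, 0]
[234, 232, 230, 232, 232, 231, 233, 232, 233, 234, 234, 232, 232, 230, 231, 235, 246, 223, -13, -13, 12, 20, 20, 18, 18, 18, 11, 11, 9, 6, 10, 7, 12, 10, 6]
[np.float64(207.2), np.float64(206.2), np.float64(205.2)]
```

The driver is released and seated: handle bottom at the expected row, collar on the stand. I'll retract and go to the blue case.

Request:
play_rows(steps=[[0.0854,[0,-0.02,0],[0,0,0.002]],[0.0854,[0,-0.035,0],[0,0,0]],[0.0854,[0,-0.035,0],[0,0,0]],[0.0854,[0,-0.035,0],[0,0,0]]])

```text
time_s: 13.37
eef_pos: [430.4, 50.3, 260.1]
orientation: [[0.935, -0.014, 0.355], [-0.355, 0.001, 0.935], [-0.014, -1.0, -0.004]]
contact_force: [0.5, 0.5, -0.2]
gripper_width: 0.999
```

```bash
python3 - <<'E'
from h import *
plan([(484.2,-313,260,9.55)],0.0854,step=39)
E
```

```text
now [430.4  50.3 260.1] -20.81 tilt [-0.82  0.06] t 13.3667 w 0.999 F [ 0.5  0.5 -0.2] j6 18.7
8 [[0.0854, [0.0179, 0.0, -0.032], [0.0041, -0.053, -0.0138]], [0.0854, [0.0162, 0.0, -0.0329], [0, -0.053, 0]], [0.0854, [0.0144, 0.0, -0.0338], [0, -0.053, 0]], [0.0854, [0.0126, 0.0, -0.0345], [0, -0.053, 0]], [0.0854, [0.0108, 0.0, -0.0351], [0, -0.053, 0]], [0.0854, [0.0089, 0.0, -0.0356], [0, -0.053, 0]], [0.0854, [0.007, 0.0, -0.036], [0, -0.053, 0]], [0.0854, [0.0051, 0.0, -0.0364], [0, -0.053, 0]]]
2 [[0.0854, [0.0032, 0.0, -0.0366], [0, -0.053, 0]], [0.0854, [0.0012, 0.0, -0.0367], [0, -0.053, 0]]]
```

Request:
play_rows(steps=[[0.0854,[0.018,0,-0.032],[0.004,-0.053,-0.014]],[0.0854,[0.016,0,-0.033],[0,-0.053,0]],[0.0854,[0.0145,0,-0.034],[0,-0.053,0]],[0.0854,[0.0125,0,-0.0345],[0,-0.053,0]],[0.0854,[0.011,0,-0.035],[0,-0.053,0]],[0.0854,[0.009,0,-0.0355],[0,-0.053,0]],[0.0854,[0.007,0,-0.036],[0,-0.053,0]],[0.0854,[0.005,0,-0.0365],[0,-0.053,0]]])

```text
time_s: 14.03
eef_pos: [478.7, -246.6, 270.8]
orientation: [[0.996, 0.017, -0.09], [0.09, -0.002, 0.996], [0.017, -1.0, -0.004]]
contact_force: [0.1, 0.4, 0.3]
gripper_width: 1.003
```

Request:
play_rows(steps=[[0.0854,[0.003,0,-0.0365],[0,-0.053,0]],[0.0854,[0.001,0,-0.0365],[0,-0.053,0]],[0.0854,[0,0,0],[0,0,0]],[0.0854,[0,0,0],[0,0,0]]])

```text
time_s: 14.37
eef_pos: [490.8, -329.4, 269.5]
orientation: [[0.98, 0.016, -0.197], [0.197, -0.002, 0.98], [0.016, -1.0, -0.005]]
contact_force: [-0.0, 0.9, 0.4]
gripper_width: 0.998
```

```bash
python3 - <<'E'
from h import *
plan([(484.2,-313,200,9.55)],0.0854,step=39)
d=cam('wrist');save(d,'w3.png')
yaw=np.radians(9.55);c=np.array([484.2,-313])
for a,b in ((1,1),(1,-1),(-1,-1),(-1,1)):
    q=c+[38*a*np.cos(yaw)-53*b*np.sin(yaw),38*a*np.sin(yaw)+53*b*np.cos(yaw)]; print(a,b,proj(d,(*q,66)))
im=d['img'];hsv=cv2.cvtColor(im,cv2.COLOR_RGB2HSV)
m=cv2.inRange(hsv,(0,0,190),(179,70,255)); n,l,st,ce=cv2.connectedComponentsWithStats(m)
for i in range(1,n):
    if 60<st[i,4]<1500: print(st[i,4],ce[i].round(1),at(d,ce[i],66))
E
```

```text
now [ 490.8 -329.4  269.5] 11.38 tilt [ 0.94 -0.12] t 14.3667 w 0.998 F [-0.   0.9  0.4] j6 -52.1
2 [[0.0854, [-0.0016, 0.0347, 0.0087], [0.0054, 0.016, 0.0157]], [0.0854, [-0.0018, 0.0347, 0.0087], [0, 0.016, 0]]]
1 1 [345.4 143.7]
1 -1 [339.4 254.6]
-1 -1 [262.7 252.5]
-1 1 [262.5 141. ]
187 [ 3.6 38.1] [ 209.6 -227.7   66. ]
561 [129.5  75.6] [ 315.5 -235.9   66. ]
188 [263.  139.4] [ 438.1 -265.6   66. ]
183 [345.  142.3] [ 512.3 -253.3   66. ]
142 [144.  171.5] [ 334.7 -315.6   66. ]
430 [105.  245.9] [ 303.6 -394.6   66. ]
164 [262.7 250.3] [ 455.2 -369.3   66. ]
168 [338.9 252.4] [ 529.5 -356.9   66. ]
705 [153.5 342.1] [ 359.2 -490.2   66. ]
717 [467.2 342.3] [ 685.7 -427.7   66. ]
98 [255.8 359. ] [ 467.8 -489.9   66. ]
223 [635.4 383.9] [ 886.5 -441.5   66. ]
324 [329.9 376.7] [ 550.4 -496.1   66. ]
183 [187.4 387.9] [ 400.3 -538.8   66. ]
```

View pics/w3.png

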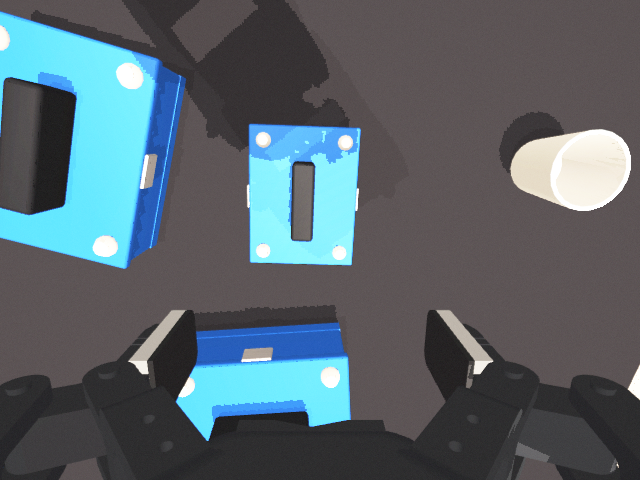

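The wrist view shows the 104x134 blue case A at (303,200), with lugs at (263,139), (345,142), (339,252) and (263,250). Lug spacing is 75 mm and the centre is (484,-311.5). The two larger blue cases are at the left and bottom. This is my 11th view.

Request:
play_rows(steps=[[0.0854,[-0.0018,0.033,0.009],[0.005,0.016,0.0157]],[0.0854,[-0.0018,0.033,0.009],[0,0.016,0]],[0.0854,[0,0.02,0],[0,0,0]],[0.0854,[0,0,0],[0,0,0]],[0.0854,[0,0,0],[0,0,0]]])

```text
time_s: 14.83
eef_pos: [484.5, -307.6, 182.8]
orientation: [[0.986, 0.002, -0.165], [0.165, -0.002, 0.986], [0.002, -1.0, -0.003]]
contact_force: [0.2, 0.7, 0.0]
gripper_width: 0.999
```

```bash
python3 - <<'E'
from h import *
plan([(484,-311.7,130,9.5),(484,-311.7,84,9.5)],0.0854,step=20)
E
```

```text
now [ 484.5 -307.6  182.8] 9.52 tilt [ 0.11 -0.13] t 14.8333 w 0.999 F [0.2 0.7 0. ] j6 -48.5
6 [[0.0854, [-0.0004, 0.0176, -0.0013], [0.0025, 0.0001, 0.0016]], [0.0854, [-0.0004, 0.0176, -0.0013], [0, 0.0001, 0]], [0.0854, [-0.0004, 0.0176, -0.0013], [0, 0.0001, 0]], [0.0854, [0.0, 0.0153, 0.0], [0, -0.0, 0]], [0.0854, [0.0, 0.0153, 0.0], [0, -0.0, 0]], [0.0854, [0.0, 0.0153, 0.0], [0, -0.0, 0]]]
```

Request:
play_rows(steps=[[0.0854,[-0.0004,0.017,-0.0013],[0.0025,0,0.0016]],[0.0854,[0,0.017,-0.0013],[0,0,0]],[0.0854,[0,0.017,-0.0013],[0,0,0]],[0.0854,[0,0.017,0],[0,0,0]],[0.0854,[0,0.012,0],[0,0,0]],[0.0854,[0,0,0],[0,0,0]],[0.0854,[0,0,0],[0,0,0]]])

```text
time_s: 15.42
eef_pos: [490.2, -311.4, 112.0]
orientation: [[0.986, 0.012, -0.169], [0.169, -0.009, 0.986], [0.01, -1.0, -0.011]]
contact_force: [0.2, -0.0, 0.2]
gripper_width: 0.998
```

```bash
python3 - <<'E'
from h import *
plan([(484,-311.7,84,9.5)],0.0854,step=20)
E
```

```text
now [ 490.2 -311.4  112. ] 9.74 tilt [ 0.7  -0.54] t 15.4167 w 0.998 F [ 0.2 -0.   0.2] j6 -48.7
2 [[0.0854, [-0.0031, 0.014, 0.0004], [0.0114, 0.0021, 0.0104]], [0.0854, [-0.0031, 0.014, 0.0004], [0, 0.0021, 0]]]
```

Request:
play_rows(steps=[[0.0854,[-0.006,0.008,0],[0.0114,0.002,0.0104]],[0.0854,[0,0,0],[0,0,0]],[0.0854,[0,0.01,0],[0,0,0]],[0.0854,[0,0,0],[0,0,0]]])

```text
time_s: 15.75
eef_pos: [485.5, -313.3, 97.1]
orientation: [[0.986, 0.004, -0.168], [0.168, -0.003, 0.986], [0.003, -1.0, -0.004]]
contact_force: [-0.0, -1.1, -0.1]
gripper_width: 1.0
```

```bash
python3 - <<'E'
from h import *
plan([(484,-311.7,84,9.5)],0.0854,step=20)
E
```

```text
now [ 485.5 -313.3   97.1] 9.64 tilt [ 0.21 -0.17] t 15.75 w 1.0 F [-0.  -1.1 -0.1] j6 -49.0
1 [[0.0854, [-0.0012, 0.0131, 0.0018], [0.0036, 0.0025, 0.0032]]]
```

Request:
play_rows(steps=[[0.0854,[-0.001,0.012,0.0015],[0.0036,0.002,0.0032]],[0.0854,[0,0,0],[0,0,0]],[0.0854,[0,0,0],[0,0,0]]])

```text
time_s: 16.0
eef_pos: [484.3, -312.1, 84.1]
orientation: [[0.986, 0.0, -0.165], [0.165, -0.0, 0.986], [0.0, -1.0, -0.0]]
contact_force: [0.6, -0.9, 0.1]
gripper_width: 1.003
```

```bash
python3 - <<'E'
from h import *
plan([(484,-311.7,83,9.5)],0.0854,step=20)
E
```

```text
now [ 484.3 -312.1   84.1] 9.5 tilt [ 0.   -0.01] t 16.0 w 1.003 F [ 0.6 -0.9  0.1] j6 -48.9
1 [[0.0854, [-0.0002, 0.0011, 0.0005], [0.0001, -0.0, 0.0]]]
```

Request:
play_rows(steps=[[0,[0,0,0],[0,0,0]],[0,[0,0,0],[0,0,0]],[0,[0,0,0],[0,0,0]],[0,[0,0,0],[0,0,0]],[0,[0,0,0],[0,0,0]],[0,[0,0,0],[0,0,0]]])

```text
time_s: 16.5
eef_pos: [484.4, -312.1, 84.1]
orientation: [[0.986, -0.0, -0.165], [0.165, 0.0, 0.986], [-0.0, -1.0, 0.0]]
contact_force: [-0.5, 0.2, 0.1]
gripper_width: 0.143
```

Request:
play_rows(steps=[[0,[0,-0.005,0],[0,0,0]],[0,[0,-0.012,0],[0,0,0]],[0,[0,-0.02,0],[0,0,0]],[0,[0,-0.03,0],[0,0,0]],[0,[0,-0.03,0],[0,0,0]],[0,[0,-0.025,0],[0,0,0]],[0,[0,0,0],[0,0,0]],[0,[0,0,0],[0,0,0]]])

```text
time_s: 17.17
eef_pos: [483.9, -311.7, 213.6]
orientation: [[0.986, -0.001, -0.165], [0.165, 0.001, 0.986], [-0.001, -1.0, 0.001]]
contact_force: [0.2, 0.0, -0.7]
gripper_width: -0.001
```

```bash
python3 - <<'E'
from h import *
plan([(500,-150,220,9.5),(599.5,36.7,220,9.5)],0.0,step=35)
E
```

```text
now [ 483.9 -311.7  213.6] 9.51 tilt [-0.06  0.04] t 17.1667 w -0.001 F [ 0.2  0.  -0.7] j6 -48.9
8 [[0.0, [0.0085, -0.0013, 0.0314], [-0.0009, 0.0, -0.0008]], [0.0, [0.0085, -0.0013, 0.0314], [0, 0.0, 0]], [0.0, [0.0085, -0.0013, 0.0314], [0, 0.0, 0]], [0.0, [0.0085, -0.0013, 0.0314], [0, 0.0, 0]], [0.0, [0.0085, -0.0013, 0.0314], [0, 0.0, 0]], [0.0, [0.0184, -0.0, 0.024], [0, -0.0, 0]], [0.0, [0.0184, -0.0, 0.024], [0, -0.0, 0]], [0.0, [0.0184, -0.0, 0.024], [0, -0.0, 0]]]
4 [[0.0, [0.0184, -0.0, 0.024], [0, -0.0, 0]], [0.0, [0.0184, -0.0, 0.024], [0, -0.0, 0]], [0.0, [0.0184, -0.0, 0.024], [0, -0.0, 0]], [0.0, [0.0184, -0.0, 0.024], [0, -0.0, 0]]]
```

The gripper shut on nothing, so the rib was missed. I'll use my last view on a composite picture to find out why.

```bash
python3 - <<'E'
from h import *
d=cam('scene');A=d['img'][120:480,60:460]
w=cam('wrist');B=cv2.resize(w['img'],(400,300))
T=cam('top');C=cv2.resize(T['img'][200:300,340:473],(400,300),interpolation=cv2.INTER_CUBIC)
o=np.zeros((600,800,3),np.uint8);o[:360,:400]=A;o[:300,400:]=B;o[300:,400:]=C
A2=cv2.resize(d['img'][265:355,205:305],(266,240),interpolation=cv2.INTER_CUBIC);o[360:,:266]=A2
cv2.imwrite('pics/c12.png',o[:,:,::-1])
yaw=np.radians(9.5);c=np.array([484,-312.])
P=[]
for a,b in ((1,1),(1,-1),(-1,-1),(-1,1)):
    q=c+[38*a*np.cos(yaw)-53*b*np.sin(yaw),38*a*np.sin(yaw)+53*b*np.cos(yaw)]; print(a,b,'wrist',proj(w,(*q,66)),'scene',proj(d,(*q,66)),'top',proj(T,(*q,66)))
print('rib top',proj(d,(484,-312,94)),'rib top w',proj(w,(484,-312,94)))
E
```

```text
1 1 wrist [357.3 166.1] scene [283.6 288.6] top [373.1 237.1]
1 -1 wrist [353.3 291.9] scene [255.1 321.5] top [414.6 231.3]
-1 -1 wrist [265.2 291.9] scene [223.  308.6] top [419.7 261. ]
-1 1 wrist [261.1 166.1] scene [253.  277.5] top [377.8 266.9]
rib top [252.9 288. ] rib top w [309.1 239.6]
```

View pics/c12.png

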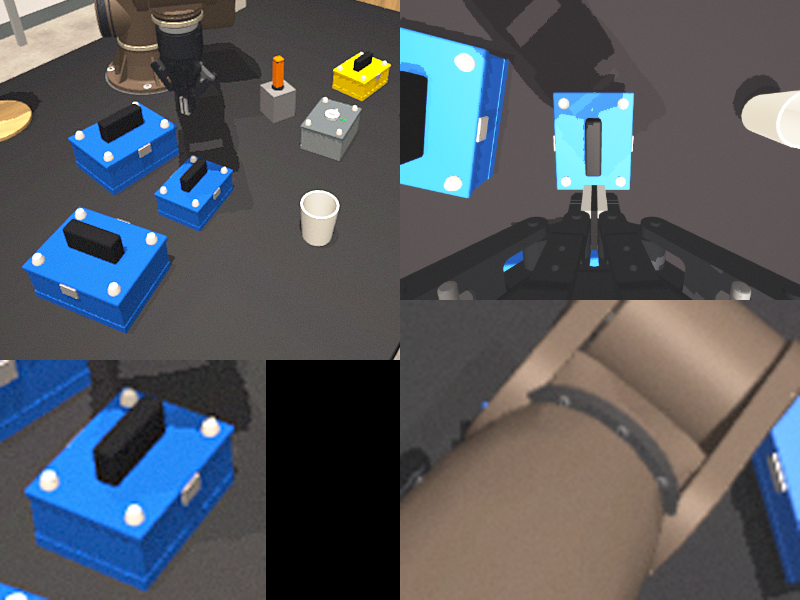

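The composite shows the case undisturbed, with its lugs where predicted. However, the closed fingertips appear well short of 19 mm ahead of the TCP. In s2 they also sat about 17 mm above the nominal grip. I'll check `env.tip_extent`.

```bash
python3 - <<'E'
from h import *
print(env.tip_extent)
s=env.read_state();p=s['eef_pos'];R=np.array(s['orientation'])
w=cam('wrist');d=cam('scene')
for y in (-30,-15,0,19): print(y,'wrist far/near edge',proj(w,p+R@[0,y,11]),proj(w,p+R@[0,y,-11]),'scene',proj(d,p+R@[0,y,0]))
# scene: dark fingers vs background columns
u=proj(d,p).astype(int); print(d['img'][u[1]-18:u[1]+12,u[0]-7:u[0]+8].astype(int).sum(2))
E
```

```text
19.0
-30 wrist far/near edge [307.9 304.2] [308.  357.1] scene [246.5 227. ]
-15 wrist far/near edge [308.2 289.6] [308.2 338.4] scene [247.2 233.7]
0 wrist far/near edge [308.3 277.6] [308.4 322.7] scene [247.9 240.3]
19 wrist far/near edge [308.5 264.9] [308.6 306.2] scene [248.7 248.4]
[[365 416 231 273 415 411 368 287  91 121 111  86 113 111 117]
 [421 492 292 218 439 449 396 270  90 125 122 121 108  94  81]
 [387 521 338 147 407 494 423 262  99 115 147 112 116 105  83]
 [373 511 352 173 399 491 438 282 133 118 143 101 123 113  99]
 [382 523 376 211 397 496 445 318 165 110 134 131  80  76 100]
 [343 495 407 188 370 485 446 324 173 136 141 125 107 126 110]
 [282 453 404 149 336 494 444 325 194 123 123 130 112 138 101]
 [229 424 431 208 342 495 460 361 210 132 141 130 120 139 111]
 [216 427 472 253 318 490 462 381 232 116 107 118 120 124  84]
 [193 423 468 272 253 446 474 413 252 102 126  97  90 102 126]
 [150 396 529 348 225 430 468 417 295 113 114 139 120  96 121]
 [126 358 477 320 176 422 475 430 342 243 204 196 151 135 142]
 [108 141 241 208 192 385 476 439 409 394 296 170 112 
[... 380 characters left out ...]
7 130]
 [110 132 119 140 131 141 129 129 123 139 131 141 135 131 121]
 [127 113 130 128 123 132 128 130 134 124 137 114 110 135 143]
 [166 127 122 120 119  93 132 127 132 129 127 130 121 113 127]
 [149 109 126 141 128 133 131 122 129 126 150 133 125 133 132]
 [198 123 119 129 122 118 105 119 120 148 135 119 146 138 117]
 [215 145 150 139 137 122 122 128 129 131 123 121 122 114 133]
 [220 183 141 134 118 121 133 133 135 146 132 124 128 137 143]
 [219 158 143 128 133 132 136 131 145 133 126 125 139 131 136]
 [224 185 150 122 124 127 121 118 134 128 129 105 139 149 129]
 [145 133 149 113 140 140 134 109 128 126 152 149 118 148 121]
 [145 172 126 134 122 121 116 126 147 130 119 109 122 127 124]]
```

Both cameras put the real closed fingertips about 17 mm above the reported TCP, not 19 mm ahead, so my fingers closed above the rib. This also fits the driver having been held near its top. I'll regrasp with the TCP about 33 mm lower, at z≈52.

Request:
play_rows(steps=[[0.0854,[0,0,0],[0,0,0]],[0.0854,[0,0.01,0],[0,0,0]],[0.0854,[0,0.025,0],[0,0,0]],[0.0854,[0,0.03,0],[0,0,0]],[0.0854,[0,0.03,0],[0,0,0]],[0.0854,[0,0.02,0],[0,0,0]],[0.0854,[0,0,0],[0,0,0]],[0.0854,[0,0,0],[0,0,0]]])

```text
time_s: 18.08
eef_pos: [481.3, -309.7, 85.2]
orientation: [[0.986, -0.009, -0.165], [0.165, 0.007, 0.986], [-0.007, -1.0, 0.008]]
contact_force: [-0.0, -0.1, 0.2]
gripper_width: 1.0
```

```bash
python3 - <<'E'
from h import *
plan([(484.3,-312,70,9.5)],0.0854,step=40)
E
```

```text
now [ 481.3 -309.7   85.2] 9.5 tilt [-0.49  0.4 ] t 18.0833 w 1.0 F [-0.  -0.1  0.2] j6 -48.9
1 [[0.0854, [0.0026, 0.0152, -0.0028], [-0.0083, 0.0, -0.0073]]]
```

Request:
play_rows(steps=[[0.0854,[0.0026,0.012,-0.0028],[-0.008,0,-0.007]],[0.0854,[0,0,0],[0,0,0]],[0.0854,[0,0.01,0],[0,0,0]],[0.0854,[0,0,0],[0,0,0]],[0.0854,[0,0.01,0],[0,0,0]],[0.0854,[0,0,0],[0,0,0]]])

```text
time_s: 18.58
eef_pos: [485.5, -312.9, 55.4]
orientation: [[0.986, 0.003, -0.165], [0.165, -0.002, 0.986], [0.003, -1.0, -0.003]]
contact_force: [0.2, 0.1, -0.2]
gripper_width: 1.0
```

```bash
python3 - <<'E'
from h import *
plan([(484.3,-312,53,9.5)],0.0854,step=40)
E
```

```text
now [ 485.5 -312.9   55.4] 9.5 tilt [ 0.17 -0.14] t 18.5833 w 1.0 F [ 0.2  0.1 -0.2] j6 -48.9
1 [[0.0854, [-0.001, 0.0024, 0.0011], [0.0029, 0.0001, 0.0025]]]
```

Request:
play_rows(steps=[[0.0854,[-0.001,0.003,0.001],[0.003,0,0.0025]],[0.0854,[0,0,0],[0,0,0]],[0,[0,0,0],[0,0,0]],[0,[0,0,0],[0,0,0]],[0,[0,0,0],[0,0,0]],[0,[0,0,0],[0,0,0]],[0,[0,0,0],[0,0,0]],[0,[0,0,0],[0,0,0]]])

```text
time_s: 19.25
eef_pos: [484.4, -312.2, 53.3]
orientation: [[0.986, 0.0, -0.165], [0.165, -0.0, 0.986], [0.0, -1.0, -0.0]]
contact_force: [-0.6, -1.6, -2.5]
gripper_width: 0.215
```

Request:
play_rows(steps=[[0,[0,0,0],[0,0,0]],[0,[0,0,0],[0,0,0]],[0,[0,0,0],[0,0,0]]])

```text
time_s: 19.5
eef_pos: [484.3, -312.3, 53.2]
orientation: [[0.986, 0.0, -0.165], [0.165, -0.0, 0.986], [0.0, -1.0, -0.0]]
contact_force: [-1.6, -0.2, -0.3]
gripper_width: 0.223
```

Gripped at 20 mm opening. I'll lift.

Request:
play_rows(steps=[[0,[0,-0.005,0],[0,0,0]],[0,[0,-0.01,0],[0,0,0]],[0,[0,-0.02,0],[0,0,0]],[0,[0,-0.03,0],[0,0,0]],[0,[0,-0.03,0],[0,0,0]],[0,[0,-0.03,0],[0,0,0]],[0,[0,-0.02,0],[0,0,0]],[0,[0,0,0],[0,0,0]]])

```text
time_s: 20.17
eef_pos: [482.8, -310.6, 205.9]
orientation: [[0.986, -0.005, -0.165], [0.165, 0.005, 0.986], [-0.004, -1.0, 0.005]]
contact_force: [0.4, 0.4, -4.4]
gripper_width: 0.219
```

```bash
python3 - <<'E'
from h import *
plan([(599.6,36.9,195,9.5)],0.0,step=32)
E
```

```text
now [ 482.8 -310.6  205.9] 9.51 tilt [-0.29  0.26] t 20.1667 w 0.219 F [ 0.4  0.4 -4.4] j6 -48.9
8 [[0.0, [0.0144, 0.0009, 0.0269], [-0.0054, 0.0, -0.0043]], [0.0, [0.0144, 0.0009, 0.027], [0, 0.0, 0]], [0.0, [0.0144, 0.0009, 0.027], [0, 0.0, 0]], [0.0, [0.0144, 0.0009, 0.027], [0, 0.0, 0]], [0.0, [0.0144, 0.0009, 0.027], [0, 0.0, 0]], [0.0, [0.0144, 0.0009, 0.027], [0, 0.0, 0]], [0.0, [0.0144, 0.0009, 0.027], [0, 0.0, 0]], [0.0, [0.0144, 0.0009, 0.027], [0, 0.0, 0]]]
4 [[0.0, [0.0144, 0.0009, 0.027], [0, 0.0, 0]], [0.0, [0.0144, 0.0009, 0.027], [0, 0.0, 0]], [0.0, [0.0144, 0.0009, 0.027], [0, 0.0, 0]], [0.0, [0.0144, 0.0009, 0.027], [0, 0.0, 0]]]
```

The force shows the case's weight (4.4 N), so it is lifted. Carrying it across.

Request:
play_rows(steps=[[0,[0.008,0,0.015],[-0.005,0,-0.004]],[0,[0.0145,0,0.027],[0,0,0]],[0,[0.0145,0,0.027],[0,0,0]],[0,[0.0145,0,0.027],[0,0,0]],[0,[0.0145,0,0.027],[0,0,0]],[0,[0.0145,0,0.027],[0,0,0]],[0,[0.0145,0,0.027],[0,0,0]],[0,[0.0145,0,0.027],[0,0,0]]])

```text
time_s: 20.83
eef_pos: [555.4, -86.5, 201.2]
orientation: [[0.988, -0.005, -0.156], [0.156, 0.0, 0.988], [-0.005, -1.0, 0.001]]
contact_force: [0.8, -1.0, -4.5]
gripper_width: 0.221
```

Request:
play_rows(steps=[[0,[0.0145,0,0.027],[0,0,0]],[0,[0.0145,0,0.027],[0,0,0]],[0,[0.0145,0,0.027],[0,0,0]],[0,[0.01,0,0.018],[0,0,0]],[0,[0.004,0,0.008],[0,0,0]],[0,[0,0,0],[0,0,0]],[0,[0,0,0],[0,0,0]]])

```text
time_s: 21.42
eef_pos: [593.5, 40.6, 193.2]
orientation: [[0.987, -0.016, -0.163], [0.163, 0.002, 0.987], [-0.015, -1.0, 0.005]]
contact_force: [-0.4, -0.3, -4.0]
gripper_width: 0.223
```

```bash
python3 - <<'E'
from h import *
plan([(599.6,36.9,165,9.5)],0.0,step=15)
E
```

```text
now [593.5  40.6 193.2] 9.37 tilt [-0.91  0.12] t 21.4167 w 0.223 F [-0.4 -0.3 -4. ] j6 -11.9
2 [[0.0, [0.0027, 0.0141, -0.0023], [-0.0047, -0.0012, -0.0153]], [0.0, [0.0027, 0.0141, -0.0023], [0, -0.0012, 0]]]
```

Request:
play_rows(steps=[[0,[0.0054,0.01,-0.0046],[-0.0047,-0.002,-0.0153]],[0,[0,0,0],[0,0,0]],[0,[0,0.01,0],[0,0,0]],[0,[0,0,0],[0,0,0]],[0,[0,0,0],[0,0,0]]])

```text
time_s: 21.83
eef_pos: [597.6, 32.5, 171.3]
orientation: [[0.987, -0.003, -0.161], [0.161, -0.001, 0.987], [-0.003, -1.0, -0.0]]
contact_force: [0.2, 0.1, -4.7]
gripper_width: 0.22
```

```bash
python3 - <<'E'
from h import *
plan([(599.6,36.9,145,9.5)],0.0,step=15)
s=env.read_state();p=s['eef_pos'];R=np.array(s['orientation'])
d=cam('scene'); o=p+53.2*R[:,1]; print('case underside centre',o.round(1))
E=lambda q,z:proj(d,(*q,z))
print([r['xy'] for r in env.find_in('scene','expansion_grip')][:3], proj(d,p+R@[0,-30,0]))
im=d['img'];m=cv2.inRange(im,(190,185,170),(255,255,255));n,l,st,ce=cv2.connectedComponentsWithStats(m)
print([ (st[i,4],ce[i].round(1).tolist()) for i in range(1,n) if 4<st[i,4]<300 and 300<ce[i][0]<480 and 120<ce[i][1]<320])
print('case lid lugs pred',[proj(d,o+R@[38*a,0,53*b]+[0,0,65]).tolist() for a in(1,-1) for b in (1,-1)])
y=np.radians(9.5);print('amp lugs pred',[proj(d,(599.6+38*a*np.cos(y)-53*b*np.sin(y),36.9+38*a*np.sin(y)+53*b*np.cos(y),75)).tolist() for a in(1,-1) for b in (1,-1)])
save(d,'s7.png',(330,120,450,300),3)
E
```

```text
now [597.6  32.5 171.3] 9.25 tilt [-0.17 -0.03] t 21.8333 w 0.22 F [ 0.2  0.1 -4.7] j6 -12.4
2 [[0.0, [0.0014, 0.0132, 0.002], [0.0, -0.0022, -0.003]], [0.0, [0.0014, 0.0132, 0.002], [0, -0.0022, 0]]]
case underside centre [597.4  32.5 118.1]
[[161.8, 388.2], [394.8, 214.5], [181.0, 266.6]] [394.6 188.6]
[(np.int32(11), [421.0, 173.5]), (np.int32(20), [444.1, 183.0]), (np.int32(28), [418.5, 189.7]), (np.int32(8), [424.5, 197.5]), (np.int32(35), [369.0, 203.1]), (np.int32(140), [333.9, 209.6]), (np.int32(37), [402.0, 212.2]), (np.int32(228), [475.2, 217.6]), (np.int32(10), [415.6, 227.7]), (np.int32(20), [367.2, 242.6]), (np.int32(22), [399.0, 252.3])]
case lid lugs pred [[417.9, 189.0], [401.7, 211.6], [386.7, 181.2], [368.7, 202.6]]
amp lugs pred [[414.3, 227.3], [399.0, 251.2], [384.8, 219.1], [367.9, 241.9]]
```

The lug projections for both the case and the amp match within about half a pixel. I'll move to just above the lugs, then fine-align.

Request:
play_rows(steps=[[0,[0.0026,0.01,0.0035],[0,-0.004,-0.003]],[0,[0,0,0],[0,0,0]],[0,[0,0.01,0],[0,0,0]],[0,[0,0.008,0],[0,0,0]],[0,[0,0,0],[0,0,0]],[0,[0,0,0],[0,0,0]]])

```text
time_s: 22.43
eef_pos: [599.8, 37.2, 140.8]
orientation: [[0.986, 0.001, -0.166], [0.166, 0.0, 0.986], [0.001, -1.0, -0.0]]
contact_force: [-0.2, -0.4, -4.4]
gripper_width: 0.221
```

```bash
python3 - <<'E'
from h import *
plan([(599.4,36.5,138,9.5)],0.0,step=15)
E
```

```text
now [599.8  37.2 140.8] 9.53 tilt [0.05 0.01] t 22.4333 w 0.221 F [-0.2 -0.4 -4.4] j6 -12.3
1 [[0.0, [-0.0005, 0.0028, -0.0006], [0.0001, 0.0006, 0.0009]]]
```

Request:
play_rows(steps=[[0,[-0.0004,0.004,-0.0006],[0,0,0.001]],[0,[0,0.003,0],[0,0,0]],[0,[0,0.003,0],[0,0,0]],[0,[0,0,0],[0,0,0]]])

```text
time_s: 22.77
eef_pos: [599.5, 36.5, 129.8]
orientation: [[0.986, -0.0, -0.166], [0.166, -0.0, 0.986], [-0.0, -1.0, -0.0]]
contact_force: [-0.1, -0.0, -5.1]
gripper_width: 0.216
```

Request:
play_rows(steps=[[0,[0,0.002,0],[0,0,0]],[0,[0,0.002,0],[0,0,0]],[0,[0,0,0],[0,0,0]]])

```text
time_s: 23.02
eef_pos: [599.7, 36.4, 125.6]
orientation: [[0.986, 0.0, -0.166], [0.166, -0.0, 0.986], [0.0, -1.0, -0.0]]
contact_force: [0.1, -1.0, -3.9]
gripper_width: 0.221
```

The underside is at 72.4 mm with no contact force, so the lugs are in the recesses. Now the last millimetres.

Request:
play_rows(steps=[[0,[0,0.0012,0],[0,0,0]],[0,[0,0.0008,0],[0,0,0]],[0,[0,0,0],[0,0,0]]])

```text
time_s: 23.27
eef_pos: [599.8, 36.4, 123.6]
orientation: [[0.986, 0.001, -0.166], [0.166, -0.0, 0.986], [0.001, -1.0, -0.0]]
contact_force: [-0.4, -0.2, -5.1]
gripper_width: 0.222
```

Request:
play_rows(steps=[[0,[0,0.0006,0],[0,0,0]],[0,[0,0,0],[0,0,0]]])

```text
time_s: 23.43
eef_pos: [599.9, 36.4, 123.3]
orientation: [[0.986, 0.001, -0.166], [0.166, -0.0, 0.986], [0.001, -1.0, -0.0]]
contact_force: [-0.3, 0.2, -5.4]
gripper_width: 0.216
```

Request:
play_rows(steps=[[0,[0,0.001,0],[0,0,0]],[0,[0,0.0005,0],[0,0,0]],[0,[0,0,0],[0,0,0]]])

```text
time_s: 23.68
eef_pos: [599.9, 36.4, 123.3]
orientation: [[0.986, 0.002, -0.166], [0.166, -0.0, 0.986], [0.002, -1.0, -0.001]]
contact_force: [-0.3, -0.6, -4.5]
gripper_width: 0.219
```

Request:
play_rows(steps=[[0,[0,0.002,0],[0,0,0]],[0,[0,0.001,0],[0,0,0]]])

```text
time_s: 23.85
eef_pos: [599.8, 36.3, 123.0]
orientation: [[0.986, 0.004, -0.166], [0.166, -0.001, 0.986], [0.003, -1.0, -0.001]]
contact_force: [-3.7, 1.0, 3.9]
gripper_width: 0.224
```

Contact at z=123.0, matching the expected 123.2. I'll release and retract.

Request:
play_rows(steps=[[0.03,[0,0,0],[0,0,0]],[0.05,[0,0,0],[0,0,0]],[0.0854,[0,0,0],[0,0,0]],[0.0854,[0,0,0],[0,0,0]],[0.0854,[0,0,0],[0,0,0]],[0.0854,[0,0,0],[0,0,0]],[0.0854,[0,-0.01,0],[0,0,0]],[0.0854,[0,-0.02,0],[0,0,0]]])

```text
time_s: 24.52
eef_pos: [599.4, 36.3, 151.4]
orientation: [[0.986, 0.001, -0.166], [0.166, -0.0, 0.986], [0.001, -1.0, -0.001]]
contact_force: [0.2, 0.3, 0.3]
gripper_width: 1.0
```

Request:
play_rows(steps=[[0.0854,[0,-0.03,0],[0,0,0]],[0.0854,[0,-0.04,0],[0,0,0]],[0.0854,[0,-0.04,0],[0,0,0]],[0.0854,[0,-0.03,0],[0,0,0]],[0.0854,[0,0,0],[0,0,0]],[0.0854,[0,0,0],[0,0,0]]])

```text
time_s: 25.02
eef_pos: [598.9, 36.4, 304.9]
orientation: [[0.986, 0.005, -0.166], [0.166, -0.001, 0.986], [0.005, -1.0, -0.001]]
contact_force: [-0.5, 0.3, -0.7]
gripper_width: 0.998
```

```bash
python3 - <<'E'
from h import *
plan([(599.4,36.5,300,9.5)],0.0854)
d=cam('scene'); im=d['img']
y=np.radians(9.5);L=[proj(d,(599.6+38*a*np.cos(y)-53*b*np.sin(y),36.6+38*a*np.sin(y)+53*b*np.cos(y),135)).tolist() for a in(1,-1) for b in (1,-1)]
print('case lugs pred if seated',L)
m=cv2.inRange(im,(190,185,170),(255,255,255));n,l,st,ce=cv2.connectedComponentsWithStats(m)
print([ (int(st[i,4]),ce[i].round(1).tolist()) for i in range(1,n) if 4<st[i,4]<80 and min(np.hypot(*(ce[i]-q)) for q in L)<8])
h=cv2.cvtColor(im,cv2.COLOR_RGB2HSV);m=cv2.inRange(h[150:230,310:365],(3,150,120),(20,255,255));q=cv2.findNonZero(m).reshape(-1,2)+[310,150]
print('driver handle px',q.min(0),q.max(0),[ (r,q[q[:,1]==r][:,0].mean().round(1)) for r in range(182,208,5)],'pred top/bottom',proj(d,(432.4,50.2,166)),proj(d,(432.4,50.2,86)))
for t in('spare','jar','cup'): print(t,[r['xy'] for r in env.find_in('scene',t)][:1])
E
```

```text
now [598.9  36.4 304.9] 9.54 tilt [ 0.29 -0.04] t 25.0167 w 0.998 F [-0.5  0.3 -0.7] j6 -12.4
1 [[0.0854, [0.0005, 0.0049, 0.0], [0.0015, 0.0007, 0.0048]]]
case lugs pred if seated [[417.1, 206.3], [401.5, 229.6], [386.6, 198.4], [369.3, 220.5]]
[(9, [387.1, 198.4]), (18, [417.3, 207.3]), (33, [369.4, 221.3]), (33, [401.6, 230.3])]
driver handle px [332 175] [343 207] [(182, np.float64(337.7)), (187, np.float64(337.5)), (192, np.float64(337.5)), (197, np.float64(337.5)), (202, np.float64(337.5)), (207, np.float64(337.0))] pred top/bottom [337.8 177.3] [337.2 205.2]
spare [[423.7, 191.8]]
jar [[473.1, 229.4]]
cup [[376.3, 336.8]]
```

The case lugs match the seated prediction, and the driver is upright in its stand. The jar and cup are unmoved. The yellow case's centroid shifted only because the stacked case now hides part of it. Handing in.

```bash
python3 -c "
from rig import env
print(env.sign_off())"
```

```text
the job is handed in; nothing more can be done
None
```

The job is done and handed in at about 25 s of robot time. The sign-off reported no verdict.

- **Selector:** I turned it with the screwdriver's blade until torque climbed to about 0.17 N m, well above the 0.04 N m friction, so it was at its stop. The picture afterwards showed the red dot at the green mark. The blue case now covers it, so I could not look again at the end.
- **Screwdriver:** It is back in the stand and released. Its handle is vertical in the last picture, with the top and bottom within about 2 pixels of where a seated driver should appear.
- **Blue case:** I took the 104 x 134 mm one and left the two larger blue cases alone. It touched down at z = 123.0 mm against an expected 123.2, with only about 8 N of extra force. All four lid lugs appear within about 1 pixel of the seated position.
- **Other objects:** The jar and cup are within a pixel of where they started. The yellow case's detection shifted by about 6 pixels; I put that down to the stacked case hiding part of it and did not check it separately.

**Failed or disagreed:**
- **First grasp:** My first try at the blue case closed on air above its rib without disturbing it. The real fingertips sat about 17 mm short of the reported tool point, not 19 mm ahead as stated. I corrected for that and gripped it on the second try.
- **Top camera:** It read about 2.7 mm low in x compared with the arm, and I allowed for this.

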